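Set out the gear-and-flange parts on the assembly board

ROBOT

A 6-joint arm with a two-finger parallel gripper is mounted at the origin on a cart in front of the work surface, level with it; the furniture and walls round the work are solid. World frame = base frame: x ahead of the robot, y to its left, z up, the work surface at z = 0. Lengths are in m, angles in rad, forces in N, time in s.
With the tool pointing down it reaches from about 0.275 to 0.775 m from the base axis. Payload 14.6 kg.
Tool frame: the origin (TCP) lies at the centre of the arm's flange, where the gripper is bolted on; the fingertips stand 173 mm ahead of it and the grasp point (between the pads) lies 155 mm ahead of it; z points along the fingers, y is the line along which they close (so a half turn about z gives the same grasp; the last joint's range is limited). The gripper opens to 85 mm and grips with 20 to 120 N. Pads are 22 mm wide; open, the fingers measure 114 mm over their backs; the gripper's body (76 mm by 85 mm) begins 54 mm behind the grasp point. The pads swing forward as they close: fully open they stand 13 mm farther back than shut.
Start: joints at [1.138, 0.263, -0.048, 1.259, 0, 1.415], TCP at [0.144, 0.505, 0.405] pointing down, gripper open.
Joint ranges: [-2.65, 2.65], [-0.89, 1.7], [-1.18, 1.37], [-2.13, 2.11], [-1.35, 1.29], [-3.14, 3.14]. Speed limits (rad/s): [1.89, 1.89, 2.57, 2.79, 3.14, 3.14].

INTERFACE

Orientations are given as [roll, pitch, yaw] about the fixed x, y, z axes, in that order (R = Rz(yaw) Ry(pitch) Rx(roll)).
In Python, from plant import telemetry, optics, robot gives the robot as it stands. The module is installed in compiled form; this text tells all that it offers.
- The arm moves only by the tool servo_tool, never from a script. Its argument "motion" is a list of rows, each an object with "dp": the shift along the tool's x, y, z in mm, a list of three; "yaw": the turn about the tool's z in degrees. In form: [{"dp": [dx, dy, dz], "yaw": yaw}, ...]. A call has exactly 5 rows; each row is the pose to reach, as a shift and turn from the pose commanded when the call began, along the tool's axes at that moment; what a row does not reach only later rows make up. A row lasts 1/8 s, in which the tool goes at most 62.5 mm and 10.7 degrees, less where a joint would pass 70% of its speed; a pose out of reach is approached as far as the arm can. A call with a gripper value outside its range is refused whole. "grip" is the finger opening in mm, from 0 to 85.4, set as the call begins (left out, the last holds). The fingers move at their own pace and stop on an object; the grip force is fixed at half the most. Time passes only in rows, so rows that repeat a pose let the fingers close, or fill a call up. It gives the time, the measured TCP pose, the force, the opening and the grip force at its end, in the units of the state.
- telemetry.get_state(): the state, without advancing time (a new reading comes with each control period).
- optics.grab_frame(name): name is "side" or "top" or "wrist"; returns a dict with "color" (384x512x3 uint8, red, green, blue), "mtx" (3x3 intrinsics, pixels), "extrinsics" (4x4, takes a point from camera to world coordinates). Camera axes: x right, y down, z forward; pixel columns grow to the right and rows downward; lengths in m; the calibration is good to about 2 mm. A picture is of the moment at which its call begins. There is no depth.
- robot.finish_job(): hands the job in; it is judged then, once.
Trained networks look in a picture, given as the dict that the camera call returned (one of the last four; its "shot" number tells which), for a name from the list of things; names that differ only in an ending like _2 or _b are one class to them, and where a whole thing is asked for, a point or a joint stands for the part that bears it (a point fixed in the world has none). Each returns a list of dicts, best first, with "conf" (0 to 1); they miss things now and then, are a little off and sometimes report something else, mostly with a low value. They report only what shows in the picture. A call takes as long as a camera call. They do not tell look-alikes from the thing itself.
- optics.spot_in(name, picture): "box" ([centre column, centre row, width, height] in pixels, round what is visible of it).
- optics.landmark_of(name, picture): "at" ([row, column] in pixels: a listed point, or the origin of a listed thing).
The state is a dict: "t": time; "joint_pos": joint angles; "joint_velocities": joint speeds; "joint_efforts": joint torques, N m; "tcp_pos": TCP position; "eef_rot": TCP orientation; "contact_force": force on the tool from outside, world axes, zero at the start; "wrist_torque": the same for the moment, N m; "grip_width": opening from 0.0 (shut) to 1.0 (fully open); "finger_force": force on a finger pad.
Only numpy, scipy, OpenCV 4.12 (cv2) and the standard library are available. Lean on these libraries where they do the work, as an engineer would, in place of code of your own. Each camera call takes 0.05 s, during which the arm holds its last target. There are 200 camera calls.

TASK

Set out the parts for the next assembly on the wooden board, square with the board: put the wooden packing block midway between the gear wheel and the flange, with its length running from the front of the board to the back, and centre the V-block on top of it, groove up and running along the block's length. Stand the stepped shaft straight in front of the gear wheel and the hex bolt, on its head, straight in front of the flange, each leaving a gap of about 30 mm; the front is the edge without the fence, on the robot's side.

Things in the scene. Friction and masses are not known exactly. Their poses are not given: they have to be found in the camera images.
- board: Plain wooden assembly board fixed to the bench, 240 (its x) x 360 (its y) mm, 12 mm thick, its top at z = 12 mm. Origin at the centre of its underside. Its x axis points to the back, where a low wooden fence (20 mm wide, 12 mm above the board) runs along the whole far edge; its y axis points to the left. It lies turned up to 0.2 rad from the robot's axes.
- gear_wheel: Steel gear wheel with teeth round the rim, 84 mm diameter, 26 mm high with its hub, fixed lying flat on the board, beside the flange on its left or its right (it varies). Origin at the centre of its underside, on the board's top; its axes are parallel to the board's.
- flange: Steel flange: smooth 85 mm disc, 12 mm thick, with bolt holes and a raised boss, 30 mm high in all, fixed lying flat on the board. Its centre is 220 mm from the gear wheel's, along the board's y axis. Origin at the centre of its underside, on the board's top; axes parallel to the board's.
- packing_block: Softwood packing block, loose, lying flat on the bench beside the board: 55 (its x) x 100 (its y) x 38 mm high, 0.18 kg. Origin at the centre of its underside, z up.
- v_block: Grey steel V-block, loose, standing groove up on the bench: 45 (its x, the way the groove runs) x 55 (its y, across the groove) x 38 mm high, about 0.55 kg. Take it across the 55 mm width: these two sides are flat and upright. Origin at the centre of its underside, z up.
- stepped_shaft: Grey turned stepped shaft, loose, standing on its thick end: 110 mm high, 35 mm diameter at the foot, narrowing upwards in steps (it is gripped as a gentle cone), about 0.45 kg; it may lean by up to 0.04 rad where it stands. Origin at the centre of its underside, z up the shaft.
- bolt: Dark hex bolt, loose, standing upside down on its head: 93 mm high, head 30 mm across flats (its x) and 34 mm across corners (its y) at the bottom, round shank of about 20 mm upwards (it is gripped as a gentle cone), about 0.2 kg. Origin at the centre of its underside, z up the shank.
Not all that is in view belongs to the job. What is shaped like the bolt but red or yellow is not meant.

How it is judged:
By the outcome, as a careful person would: the job done as asked, in the order asked, and still so for the second after the job is handed in, with the robot touching nothing.
It also fails if it takes over 122 s, if anything falls off the work surface, if the arm or the gripper's body presses on something with over 40 N, if the wrist force passes 120 N, or if a joint passes its speed limit or range.

## Working session

There is one attempt and no reset: what is moved stays moved. The work goes in short steps, Python scripts to look and compute and a tool call to move; the robot and the scene stay as the last step left them, time stands still between calls to the robot, and variables do not carry over. Pictures are saved under pics/ and viewed, at most 17 in all, crops included, and the job is handed in when it is done.

Besides the shell and the picture viewer there is one more tool, called after "Emit:" by a JSON object that holds its "fn" and its "kwargs". servo_tool: Moves the arm, as the interface text tells. Its arguments: {"type":"object","properties":{"motion":{"type":"array"},"grip":{"type":"number"}},"required":["motion"]}

```bash
mkdir -p pics; cat > h.py <<'E'
import numpy as np, cv2
from plant import telemetry, optics, robot
from scipy.spatial.transform import Rotation as R
def ray(f,px):  # px=(col,row)
    K=f["mtx"];T=np.array(f["extrinsics"]);d=np.linalg.inv(K)@[px[0],px[1],1]
    return T[:3,3],T[:3,:3]@d
def onz(f,px,z=0.):
    o,d=ray(f,px);return o+d*(z-o[2])/d[2]
def proj(f,p):
    T=np.linalg.inv(f["extrinsics"]);c=T[:3,:3]@np.asarray(p)+T[:3,3];q=np.array(f["mtx"])@c;return q[:2]/q[2]
def save(f,n,box=None,s=1):
    im=f["color"][:,:,::-1]
    if box: im=im[box[1]:box[3],box[0]:box[2]]
    cv2.imwrite("pics/"+n,cv2.resize(np.ascontiguousarray(im),None,fx=s,fy=s,interpolation=cv2.INTER_CUBIC))
names=["board","gear_wheel","flange","packing_block","v_block","stepped_shaft","bolt"]
E
python3 - <<'E'
from h import *
s=telemetry.get_state();print({k:np.round(v,3) for k,v in s.items()})
for c in ["top","side"]:
    f=optics.grab_frame(c);save(f,c+"0.png",s=1.5);print(c,f["shot"],np.round(f["extrinsics"],3).tolist(),f["mtx"][0])
    for n in names:
        print(n,[(np.round(d["at"][::-1]).tolist(),round(d["conf"],2),np.round(onz(f,d["at"][::-1],0.012 if n in("gear_wheel","flange") else 0),3)[:2].tolist()) for d in optics.landmark_of(n,f)[:5]])
        print("   box",[(np.round(d["box"]).tolist(),round(d["conf"],2)) for d in optics.spot_in(n,f)[:4]])
E
```

```text
{'t': np.float64(0.0), 'joint_pos': array([ 1.138,  0.264, -0.049,  1.259, -0.   ,  1.416]), 'joint_velocities': array([ 0.002, -0.001,  0.001,  0.   ,  0.001, -0.   ]), 'joint_efforts': array([-1.0000e-03, -6.3762e+01,  3.8457e+01,  1.4000e-02, -0.0000e+00,
       -0.0000e+00]), 'tcp_pos': array([0.144, 0.505, 0.404]), 'eef_rot': array([-3.141, -0.   ,  2.864]), 'contact_force': array([0.58 , 0.047, 0.657]), 'wrist_torque': array([-0.025,  0.032, -0.028]), 'finger_force': np.float64(0.0), 'grip_width': np.float64(0.999)}
top 1 [[-0.004, -0.991, 0.135, 0.4], [-1.0, 0.004, -0.006, 0.003], [0.005, -0.135, -0.991, 1.249], [0.0, 0.0, 0.0, 1.0]] [400.71750206   0.         255.30488699]
board [([256.0, 183.0], 0.87, [0.577, -0.006])]
   box [([254.0, 184.0, 116.0, 81.0], 0.94)]
gear_wheel [([216.0, 177.0], 0.76, [0.596, 0.117])]
   box [([215.0, 179.0, 30.0, 27.0], 0.59)]
flange [([285.0, 178.0], 0.8, [0.592, -0.096])]
   box [([289.0, 178.0, 29.0, 31.0], 0.68)]
packing_block [([362.0, 218.0], 0.95, [0.465, -0.335])]
   box [([361.0, 218.0, 33.0, 27.0], 0.87)]
v_block [([152.0, 178.0], 0.6
[... 687 characters left out ...]
, 96.0], 0.83)]
gear_wheel [([273.0, 175.0], 0.64, [0.593, 0.13])]
   box [([273.0, 177.0, 27.0, 22.0], 0.89)]
flange [([275.0, 229.0], 0.97, [0.594, -0.103])]
   box [([274.0, 228.0, 37.0, 26.0], 0.57)]
packing_block [([212.0, 306.0], 0.64, [0.465, -0.323])]
   box [([212.0, 302.0, 39.0, 53.0], 0.69)]
v_block [([272.0, 143.0], 0.74, [0.593, 0.334])]
   box [([276.0, 140.0, 21.0, 22.0], 0.68)]
stepped_shaft [([240.0, 136.0], 0.69, [0.486, 0.376])]
   box [([236.0, 125.0, 7.0, 33.0], 0.76)]
bolt [([269.0, 283.0], 0.75, [0.579, -0.26]), ([299.0, 280.0], 0.7, [0.644, -0.25]), ([289.0, 313.0], 0.69, [0.618, -0.336])]
   box [([270.0, 268.0, 14.0, 39.0], 0.78), ([291.0, 298.0, 18.0, 42.0], 0.55)]
```

View pics/top0.png

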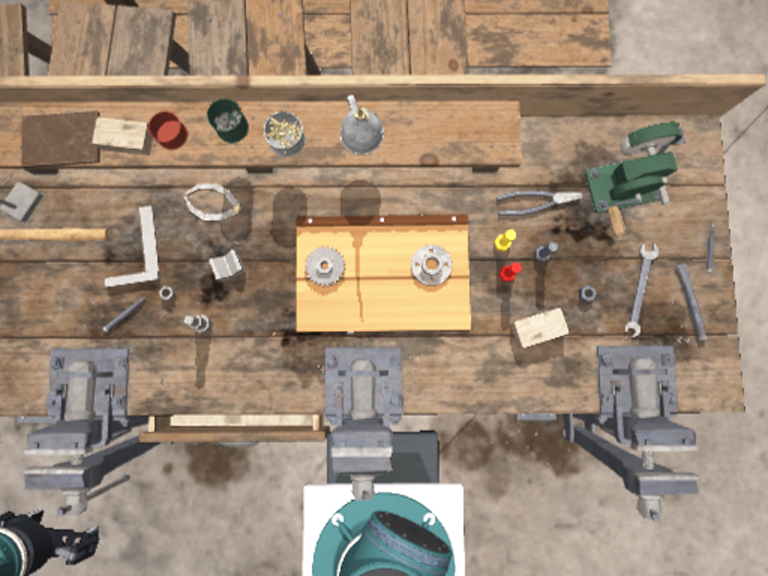

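View pics/side0.png

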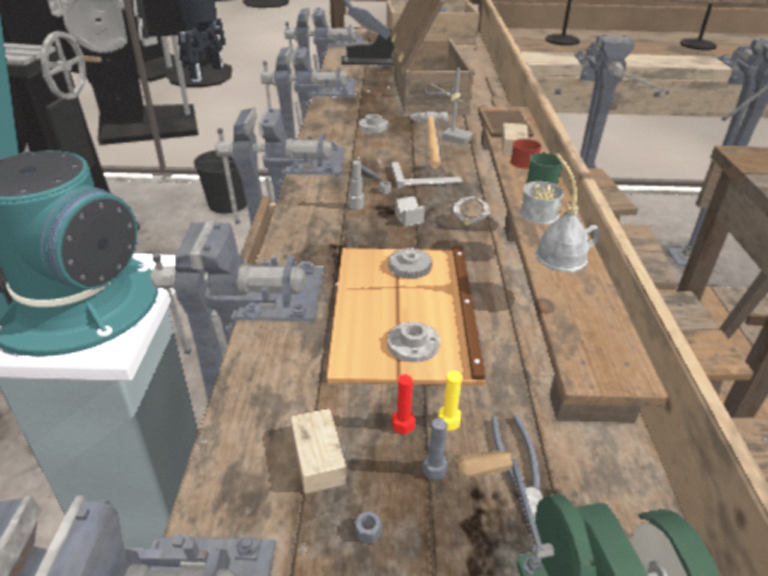

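The top picture shows these candidates:
- **Bolt:** grey one at (360,168), red at (338,181) and yellow at (334,159). I choose the grey one.
- **Packing block:** on the bench at (362,218), with another wooden block on the back shelf at (80,89). I choose the bench one.
- **Shaft:** standing at (133,213), with a punch lying at (83,210). I choose the standing one.
- **V-block:** (152,178).
- **Gear and flange:** gear on the left at (216,177), flange on the right at (288,177).

Next I move toward the packing block and take wrist views on the way.

```bash
python3 - <<'E'
from h import *
f=optics.grab_frame("wrist");s=telemetry.get_state()
T=np.eye(4);T[:3,:3]=R.from_euler('xyz',s["eef_rot"]).as_matrix();T[:3,3]=s["tcp_pos"]
print(np.round(np.linalg.inv(T)@f["extrinsics"],4),f["mtx"]);print(np.round(T,3))
f=optics.grab_frame("top");save(f,"crop.png",(300,130,420,250),5)
E
```

```text
[[-8.000e-04 -9.551e-01 -2.963e-01  7.610e-02]
 [ 1.000e+00 -9.000e-04  3.000e-04  4.000e-04]
 [-5.000e-04 -2.963e-01  9.551e-01  3.090e-02]
 [ 0.000e+00  0.000e+00  0.000e+00  1.000e+00]] [[277.37208949   0.         254.54713406]
 [  0.         277.37208949 187.29636287]
 [  0.           0.           1.        ]]
[[-0.962  0.274 -0.     0.144]
 [ 0.274  0.962 -0.     0.505]
 [-0.    -0.    -1.     0.405]
 [ 0.     0.     0.     1.   ]]
```

View pics/crop.png

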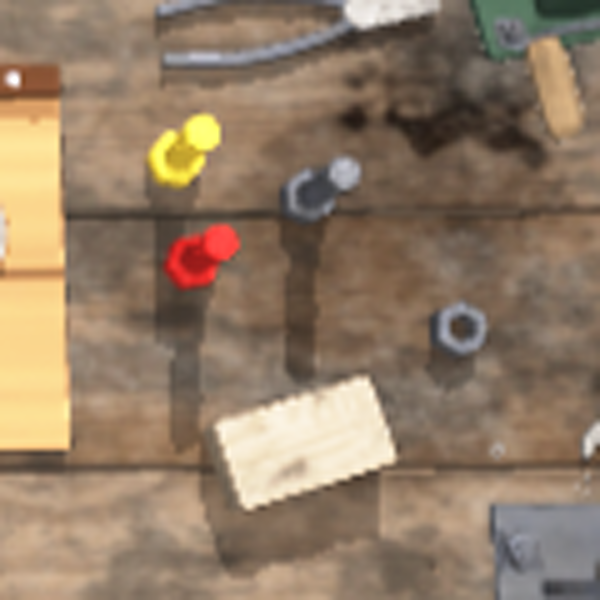

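The crop confirms it: grey bolt head at about (361,168), separate from the red and yellow ones. The block lies below it at (361,218). First I go over the board for a wrist view.

Emit:
{"fn": "servo_tool", "kwargs": {"motion": [{"dp":[-50,-36,0],"yaw":-3},{"dp":[-100,-72,0],"yaw":-6},{"dp":[-150,-108,0],"yaw":-9},{"dp":[-200,-144,0],"yaw":-12},{"dp":[-250,-180,0],"yaw":-15.9}]}}

```text
t: 2.22
tcp_pos: [0.3358, 0.2615, 0.4049]
eef_rot: [3.141, 0.001, -3.14]
contact_force: [0.5, 1.0, 0.5]
grip_width: 0.998
finger_force: 0.0
```

```bash
cat >> h.py <<'E'
def goto(x,y,z,yaw,s=None):
    """dp(mm), yaw(deg) from measured pose to world TCP target with tool down"""
    s=s or telemetry.get_state();M=R.from_euler('xyz',s["eef_rot"])
    d=M.inv().apply(np.array([x,y,z])-s["tcp_pos"])*1e3
    w=(yaw-s["eef_rot"][2]+np.pi/2)%np.pi-np.pi/2   # half turn equal
    print("t",round(float(s["t"]),2),"tcp",np.round(s["tcp_pos"],4),"rot",np.round(s["eef_rot"],4),"-> dp",np.round(d,1),"yaw",round(-np.degrees(w),2))
E
python3 - <<'E'
from h import *
goto(0.54,0,0.405,np.pi)
E
```

```text
t 2.23 tcp [0.3358 0.2615 0.4049] rot [ 3.1412e+00  7.0000e-04 -3.1397e+00] -> dp [-2.036e+02 -2.619e+02 -1.000e-01] yaw 0.11
```

Emit:
{"fn": "servo_tool", "kwargs": {"motion": [{"dp":[-41,-52,0],"yaw":0},{"dp":[-82,-105,0],"yaw":0},{"dp":[-122,-157,0],"yaw":0},{"dp":[-163,-209,0],"yaw":0},{"dp":[-204,-262,0],"yaw":0}]}}

```text
t: 2.85
tcp_pos: [0.5279, 0.0146, 0.4048]
eef_rot: [3.142, 0.0, 3.141]
contact_force: [1.0, 0.6, -0.6]
grip_width: 1.0
finger_force: 0.0
```

```bash
python3 - <<'E'
from h import *
f=optics.grab_frame("wrist");save(f,"w1.png",s=1.5);np.save("w1.npy",f,allow_pickle=True)
s=telemetry.get_state();print(s["tcp_pos"],s["t"])
for n in names:
    print(n,[(np.round(d["at"][::-1]).tolist(),round(d["conf"],2),np.round(onz(f,d["at"][::-1],0.012 if n in("gear_wheel","flange") else 0),4)[:2].tolist()) for d in optics.landmark_of(n,f)[:4]])
E
```

```text
[0.53165148 0.00997843 0.40391832] 2.9
board [([247.0, 195.0], 0.93, [0.5794, 0.004])]
gear_wheel [([328.0, 210.0], 0.77, [0.5975, 0.1185]), ([173.0, 206.0], 0.23, [0.5922, -0.0991])]
flange [([171.0, 210.0], 0.88, [0.5977, -0.1019]), ([469.0, 207.0], 0.34, [0.5933, 0.3143])]
packing_block []
v_block [([465.0, 205.0], 0.8, [0.5951, 0.3183])]
stepped_shaft []
bolt [([77.0, 233.0], 0.83, [0.6396, -0.2493]), ([62.0, 194.0], 0.81, [0.5771, -0.2581]), ([18.0, 219.0], 0.65, [0.6162, -0.331])]
```

View pics/w1.png

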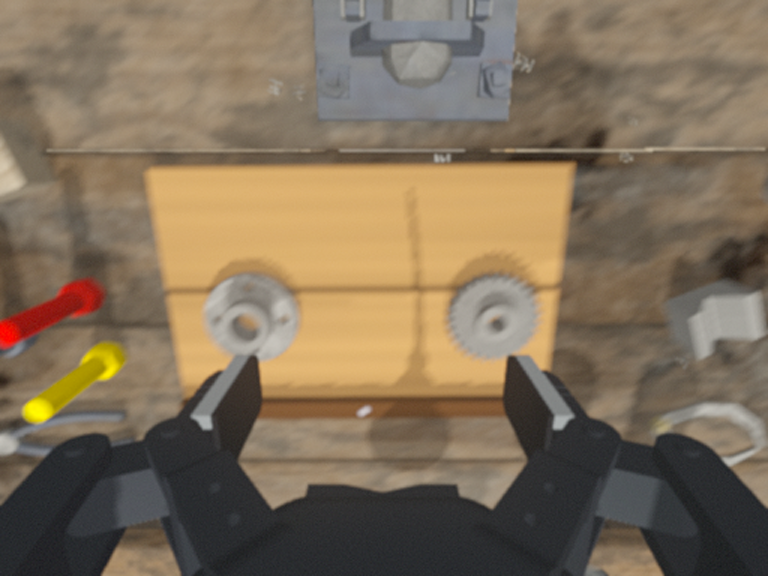

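The wrist view shows the board with its front edge at the top: flange at (168,210), gear at (329,211), V-block at (475,205). I'll fit the board and disc outlines.

```bash
cat > board.py <<'E'
from h import *
for cam in ["wrist","top"]:
    f=optics.grab_frame(cam);im=cv2.cvtColor(np.ascontiguousarray(f["color"]),cv2.COLOR_RGB2HSV)
    h,s,v=cv2.split(im)
    m=((h>10)&(h<22)&(s>95)&(v>150)).astype(np.uint8)
    m=cv2.morphologyEx(m,cv2.MORPH_CLOSE,np.ones((5,5)))
    n,l,st,c=cv2.connectedComponentsWithStats(m);i=1+np.argmax(st[1:,4])
    ct=max(cv2.findContours((l==i).astype(np.uint8),cv2.RETR_EXTERNAL,cv2.CHAIN_APPROX_NONE)[0],key=len)[:,0]
    P=np.array([onz(f,p,0.012)[:2] for p in ct.astype(float)])
    print(cam,st[i],"extent",P.min(0),P.max(0))
    c=P.mean(0);lo,hi=P.min(0),P.max(0)
    for nm,sel in [("front",(P[:,0]<lo[0]+.02)&(abs(P[:,1]-c[1])<.14)),("right",(P[:,1]<lo[1]+.025)&(P[:,0]>lo[0]+.035)&(P[:,0]<lo[0]+.17)),("left",(P[:,1]>hi[1]-.025)&(P[:,0]>lo[0]+.035)&(P[:,0]<lo[0]+.17))]:
        Q=P[sel].astype(np.float32)
        if len(Q)<10: print(nm,len(Q));continue
        vx,vy,x,y=cv2.fitLine(Q,cv2.DIST_HUBER,0,1e-4,1e-4).ravel()
        print(nm,len(Q),"pt",x,y,"ang",np.degrees(np.arctan2(vy,vx)))
    for nm in ["gear_wheel","flange"]:
        d=optics.spot_in(nm,f)[:2];e=optics.landmark_of(nm,f)[:1]
        print(nm,[np.round(q["box"],1) for q in d],[np.round(onz(f,q["at"][::-1],.012),4)[:2] for q in e])
print(telemetry.get_state()["tcp_pos"])
save(f,"b_top.png",(190,140,320,235),6) if 0 else None
E
python3 board.py
```

```text
wrist [   97   109   285   155 33179] extent [ 0.45971744 -0.18110893] [0.6811802  0.18057573]
front 223 pt 0.46062133 -0.012688295 ang -89.64888
right 94 pt 0.56000763 -0.17938776 ang 0.38236648
left 138 pt 0.57997894 0.1776001 ang -0.5758233
gear_wheel [array([328.2, 211.7,  61. ,  54.5])] [array([0.5943, 0.1176])]
flange [array([167.7, 211.3,  63.8,  56.6])] [array([ 0.5949, -0.1048])]
top [ 223   67  124   43 3072] extent [ 0.8145113  -0.30010878] [0.95623205 0.09824759]
front 96 pt 0.8195023 -0.113933526 ang -88.220665
right 38 pt 0.91608936 -0.29712483 ang 0.17949925
left 0
gear_wheel [] []
flange [array([292.7, 179.7,  21.8,  33.3])] [array([ 0.5893, -0.1043])]
[0.52693565 0.0166601  0.40470492]
```

```bash
python3 - <<'E'
from h import *
for i in range(3):
    f=optics.grab_frame("wrist");s=telemetry.get_state();print(s["t"],s["tcp_pos"],s["joint_velocities"].round(3),f["extrinsics"][:3,3])
# rectify at z: 0.5mm/px
def rect(f,z,x0,x1,y0,y1,s=2000):
    c=np.array([[x1,y1],[x1,y0],[x0,y0],[x0,y1]]);src=np.float32([proj(f,[a,b,z]) for a,b in c])
    w,h=int((y1-y0)*s),int((x1-x0)*s)
    H=cv2.getPerspectiveTransform(src,np.float32([[0,0],[w,0],[w,h],[0,h]]))
    return cv2.warpPerspective(np.ascontiguousarray(f["color"][:,:,::-1]),H,(w,h),flags=cv2.INTER_CUBIC)
im=rect(f,.024,.52,.67,-.18,.18)
g=cv2.medianBlur(cv2.cvtColor(im,cv2.COLOR_BGR2HSV)[:,:,1],5)
C=cv2.HoughCircles(g,cv2.HOUGH_GRADIENT,1.5,100,param1=100,param2=20,minRadius=76,maxRadius=94)
for x,y,r in (C[0] if C is not None else []):
    print("circle",.67-y/2000,.18-x/2000,r/2);cv2.circle(im,(int(x),int(y)),int(r),(0,0,255),1);cv2.circle(im,(int(x),int(y)),3,(0,0,255),-1)
cv2.imwrite("pics/rect.png",im)
E
```

```text
3.8 [0.52697497 0.01662664 0.40469614] [-0.002 -0.001 -0.002  0.    -0.001 -0.   ] [0.45094895 0.0171945  0.37381291]
3.85 [0.52696686 0.0166038  0.40467842] [-0.004  0.001  0.001  0.001  0.001  0.002] [0.45096414 0.01716272 0.37380007]
3.9 [0.52697854 0.01660078 0.404686  ] [-0.    -0.001  0.001 -0.001 -0.001 -0.   ] [0.45097401 0.01714158 0.373792  ]
circle 0.593875 -0.100124985 42.35
circle 0.593125 0.115875006 43.1
```

View pics/rect.png

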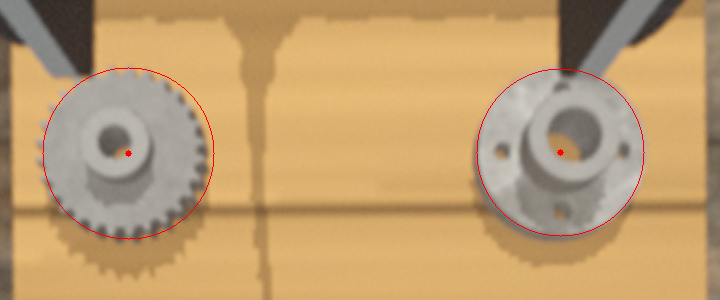

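The rectified view shows the flange at about (0.594,-0.1005) and the gear at about (0.593,0.1185), with the board yaw at about 0.3°. So the midpoint is about (0.5935,0.009). Now I go to the packing block.

Emit:
{"fn": "servo_tool", "kwargs": {"motion": [{"dp":[10,-50,10],"yaw":10},{"dp":[20,-100,20],"yaw":20},{"dp":[30,-150,30],"yaw":30},{"dp":[40,-200,40],"yaw":40},{"dp":[50,-250,50],"yaw":50}]}}

```text
t: 4.53
tcp_pos: [0.4764, -0.235, 0.3545]
eef_rot: [3.141, 0.0, 2.263]
contact_force: [-0.1, -0.2, 0.7]
grip_width: 1.004
finger_force: 0.0
```

```bash
python3 - <<'E'
from h import *
goto(0.465,-0.335,0.32,np.radians(106.9))
E
```

```text
t 4.53 tcp [ 0.4764 -0.235   0.3545] rot [3.1414e+00 3.0000e-04 2.2628e+00] -> dp [-69.7 -72.5  34.5] yaw 22.75
```

Emit:
{"fn": "servo_tool", "kwargs": {"motion": [{"dp":[-25,-25,12],"yaw":8},{"dp":[-50,-50,25],"yaw":16},{"dp":[-70,-72,34],"yaw":22},{"dp":[-70,-72,34],"yaw":22},{"dp":[-70,-72,34],"yaw":22}]}}

```text
t: 5.15
tcp_pos: [0.4667, -0.3329, 0.3208]
eef_rot: [3.142, -0.0, 1.886]
contact_force: [0.1, 1.1, 0.6]
grip_width: 1.0
finger_force: 0.0
```

```bash
python3 - <<'E'
from h import *
f=optics.grab_frame("wrist");save(f,"w2.png",s=1.5)
s=telemetry.get_state();print(s["t"],s["tcp_pos"],s["eef_rot"])
for d in optics.landmark_of("packing_block",f)[:2]: print(d, onz(f,d["at"][::-1],0))
d=optics.spot_in("packing_block",f);print(d[:2])
im=cv2.cvtColor(np.ascontiguousarray(f["color"]),cv2.COLOR_RGB2HSV)
b=d[0]["box"];print(im[int(b[1])-6:int(b[1])+6:5,int(b[0])-6:int(b[0])+6:5].reshape(-1,3))
E
```

```text
5.2 [ 0.46681983 -0.33263088  0.32097827] [3.14146960e+00 3.78789437e-05 1.88624163e+00]
{'at': [163.9, 257.9], 'conf': 0.78} [ 0.46607641 -0.31982766  0.        ]
[{'box': [258.2, 167.7, 62.7, 105.4], 'conf': 0.93}]
[[ 19  41 229]
 [ 18  46 228]
 [ 19  45 233]
 [ 19  38 239]
 [ 19  46 233]
 [ 19  45 234]
 [ 19  40 241]
 [ 19  51 227]
 [ 19  43 238]]
```

View pics/w2.png

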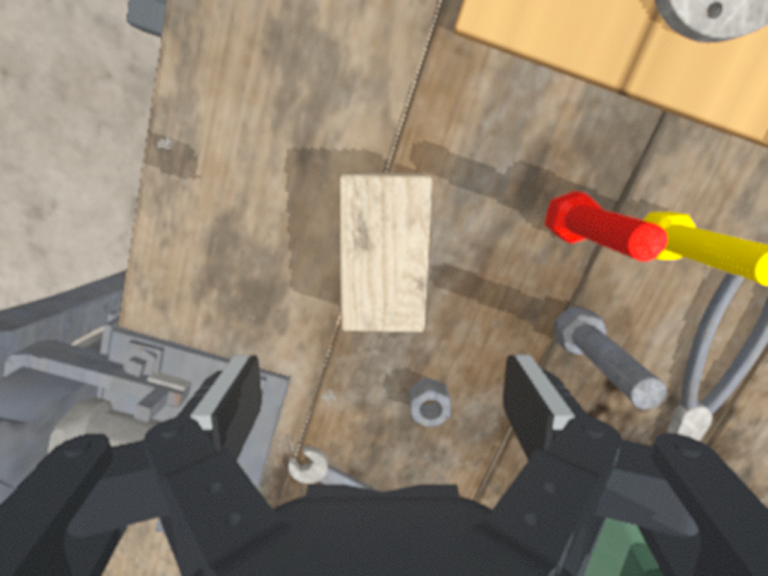

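Block top corners are at about (227,117), (288,117), (283,221) and (228,221). I fit its top face and compute the grasp.

```bash
cat >> h.py <<'E'
def toprect(f,mask,z):
    n,l,st,c=cv2.connectedComponentsWithStats(cv2.morphologyEx(mask.astype(np.uint8),cv2.MORPH_OPEN,np.ones((3,3))))
    i=1+np.argmax(st[1:,4]);ct=max(cv2.findContours((l==i).astype(np.uint8),0,cv2.CHAIN_APPROX_NONE)[0],key=len)[:,0].astype(float)
    P=np.float32([onz(f,p,z)[:2]*1000 for p in ct]);return cv2.minAreaRect(P),st[i]
E
python3 - <<'E'
from h import *
f=optics.grab_frame("wrist");h,s,v=cv2.split(cv2.cvtColor(np.ascontiguousarray(f["color"]),cv2.COLOR_RGB2HSV))
m=(s<90)&(v>170)&(h>12)&(h<26);k=np.zeros_like(m);k[105:235,210:310]=1
r,st=toprect(f,m&k,.038);print(r,st)
(cx,cy),(a,b),t=r
goto(cx/1e3,cy/1e3,.155+.022,telemetry.get_state()["eef_rot"][2])
E
```

```text
((465.3118896484375, -318.96600341796875), (58.895755767822266, 100.6146011352539), 16.284290313720703) [ 226  116   67  106 6198]
t 5.35 tcp [ 0.4669 -0.3326  0.3211] rot [3.1413e+00 4.0000e-04 1.8861e+00] -> dp [ 13.5   2.7 144.1] yaw -0.0
```

Emit:
{"fn": "servo_tool", "kwargs": {"motion": [{"dp":[7,1.5,40],"yaw":1},{"dp":[13.5,2.5,80],"yaw":1},{"dp":[13.5,2.5,120],"yaw":1},{"dp":[13.5,2.5,142],"yaw":1},{"dp":[13.5,2.5,142],"yaw":1}]}}

```text
t: 5.98
tcp_pos: [0.4647, -0.3189, 0.1778]
eef_rot: [-3.14, -0.002, 1.868]
contact_force: [-0.3, -0.6, 0.7]
grip_width: 1.001
finger_force: 0.0
```

Emit:
{"fn": "servo_tool", "kwargs": {"motion": [{"dp":[0,0,0],"yaw":0},{"dp":[0,0,0],"yaw":0},{"dp":[0,0,0],"yaw":0},{"dp":[0,0,0],"yaw":0},{"dp":[0,0,0],"yaw":0}], "grip": 45}}

```text
t: 6.6
tcp_pos: [0.4652, -0.3199, 0.1801]
eef_rot: [3.14, 0.002, 1.867]
contact_force: [-0.8, 1.0, 7.9]
grip_width: 0.634
finger_force: 63.9
```

Emit:
{"fn": "servo_tool", "kwargs": {"motion": [{"dp":[0,0,-50],"yaw":0},{"dp":[0,0,-100],"yaw":0},{"dp":[40,32,-120],"yaw":-10},{"dp":[85,67,-120],"yaw":-20},{"dp":[130,102,-120],"yaw":-30}]}}

```text
t: 7.22
tcp_pos: [0.5249, -0.164, 0.2999]
eef_rot: [3.141, 0.002, 2.396]
contact_force: [0.3, -0.7, -1.5]
grip_width: 0.633
finger_force: 64.4
```

```bash
python3 - <<'E'
from h import *
goto(0.5935,0.009,0.30,np.radians(180.3))
E
```

```text
t 7.22 tcp [ 0.5249 -0.164   0.2999] rot [3.141e+00 1.900e-03 2.396e+00] -> dp [ 6.700e+01  1.737e+02 -1.000e-01] yaw -43.02
```

Emit:
{"fn": "servo_tool", "kwargs": {"motion": [{"dp":[16,43,0],"yaw":-10},{"dp":[33,87,0],"yaw":-20},{"dp":[50,130,0],"yaw":-30},{"dp":[67,174,0],"yaw":-40},{"dp":[67,174,0],"yaw":-43}]}}

```text
t: 7.85
tcp_pos: [0.5949, 0.0101, 0.2994]
eef_rot: [3.141, 0.001, -3.135]
contact_force: [-1.0, -0.9, -1.6]
grip_width: 0.635
finger_force: 64.5
```

```bash
python3 - <<'E'
from h import *
optics.grab_frame("wrist");optics.grab_frame("wrist")
f=optics.grab_frame("wrist");save(f,"w3.png",s=1.5)
goto(0.5935,0.009,0.25,np.radians(180.3))
s=telemetry.get_state();print(s["contact_force"],s["finger_force"])
E
```

```text
t 8.0 tcp [0.5942 0.0076 0.2992] rot [-3.1415e+00  6.0000e-04  3.1407e+00] -> dp [ 0.7  1.4 49.2] yaw -0.35
[ 0.85136815 -0.20806711 -2.27477267] 64.46025967597961
```

View pics/w3.png

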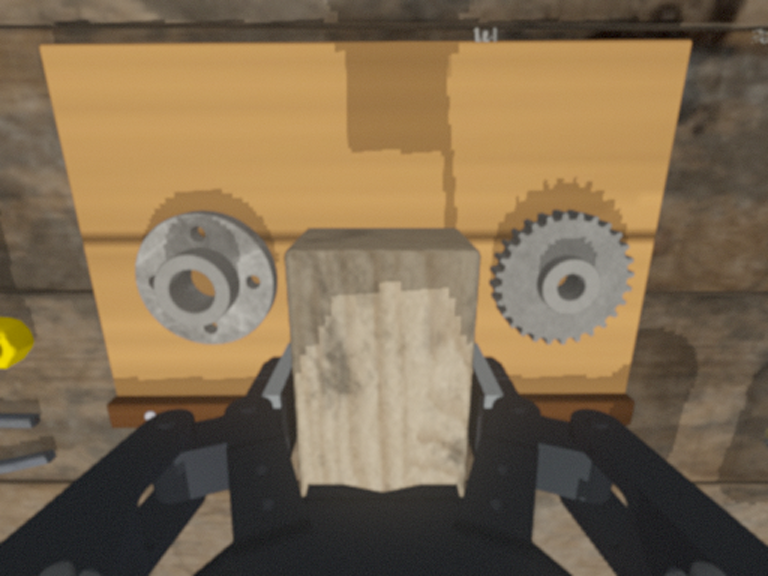

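The view shows the block held square, between the flange at (137,185) and the gear at (375,184). The board's front edge runs at about row 28. I refine the targets from here.

```bash
cat > circ.py <<'E'
from h import *
def rect(f,z,x0,x1,y0,y1,s=2000):
    c=np.array([[x1,y1],[x1,y0],[x0,y0],[x0,y1]]);src=np.float32([proj(f,[a,b,z]) for a,b in c])
    w,h=int((y1-y0)*s),int((x1-x0)*s)
    H=cv2.getPerspectiveTransform(src,np.float32([[0,0],[w,0],[w,h],[0,h]]))
    return cv2.warpPerspective(np.ascontiguousarray(f["color"][:,:,::-1]),H,(w,h),flags=cv2.INTER_CUBIC)
def circles(f,zs=((.024,"flange",-.155,-.045),(.028,"gear",.065,.175))):
    for z,n,a,b in zs:
        im=rect(f,z,.535,.65,a,b);g=cv2.medianBlur(cv2.cvtColor(im,cv2.COLOR_BGR2HSV)[:,:,1],5)
        C=cv2.HoughCircles(g,cv2.HOUGH_GRADIENT,1.5,100,param1=100,param2=15,minRadius=78,maxRadius=90)
        if C is not None:
            x,y,r=C[0][0];print(n,round(.65-y/2000,4),round(b-x/2000,4),"r",r/2)
        hsv=cv2.cvtColor(im,cv2.COLOR_BGR2HSV);m=(hsv[:,:,1]<60).astype(np.uint8)
        m=cv2.morphologyEx(m,cv2.MORPH_OPEN,np.ones((5,5)));ct=max(cv2.findContours(m,0,cv2.CHAIN_APPROX_NONE)[0],key=len)
        (x,y),r=cv2.minEnclosingCircle(ct);print("   encl",round(.65-y/2000,4),round(b-x/2000,4),"r",r/2)
        for q in optics.landmark_of("flange" if n=="flange" else "gear_wheel",f)[:1]: print("   net",onz(f,q["at"][::-1],.012)[:2])
def front(f):
    h,s,v=cv2.split(cv2.cvtColor(np.ascontiguousarray(f["color"]),cv2.COLOR_RGB2HSV))
    m=((h>10)&(h<24)&(s>95)&(v>110)).astype(np.uint8);P=[]
    for y in np.arange(-.16,.165,.004):
        c,r=proj(f,[.46,y,.012]);c=int(round(c))
        if not 0<=c<512: continue
        rr=[i for i in range(max(0,int(r)-20),min(384,int(r)+20)) if m[i:i+4,c].all()]
        if rr: P.append(onz(f,(c,rr[0]-.5),.012)[:2])
    vx,vy,x,y=cv2.fitLine(np.float32(P),cv2.DIST_HUBER,0,1e-4,1e-4).ravel();print("front",len(P),x,y,"yaw deg",(np.degrees(np.arctan2(vy,vx))%180)-90)
E
python3 - <<'E'
from circ import *
f=optics.grab_frame("wrist");circles(f);front(f)
print("block front",[onz(f,(255,r),z)[0] for r,z in ((167,.159),(153,.121))],"y",[onz(f,(c,r),.159)[1] for c,r in((192,172),(318,172),(196,300),(315,300))])
E
```

```text
flange 0.5926 -0.1001 r 43.575
   encl 0.5931 -0.0995 r 43.78451156616211
   net [ 0.59338854 -0.09674024]
gear 0.5919 0.1176 r 40.35
   encl 0.5916 0.1178 r 42.86024475097656
   net [0.59437586 0.11945681]
front 82 0.46011326 0.04121817 yaw deg 0.37686157
block front [np.float64(0.5436072244061141), np.float64(0.5447672443869926)] y [np.float64(-0.017253213370680955), np.float64(0.03387409248301712), np.float64(-0.019639339781420226), np.float64(0.03658145155865738)]
```

Emit:
{"fn": "servo_tool", "kwargs": {"motion": [{"dp":[1.7,1,30],"yaw":-0.4},{"dp":[1.7,1,60],"yaw":-0.4},{"dp":[1.7,1,85],"yaw":-0.4},{"dp":[1.7,1,98],"yaw":-0.4},{"dp":[1.7,1,102],"yaw":-0.4}]}}

```text
t: 8.78
tcp_pos: [0.5925, 0.0081, 0.1965]
eef_rot: [3.142, -0.0, -3.136]
contact_force: [0.1, -0.4, -1.1]
grip_width: 0.635
finger_force: 64.5
```

Emit:
{"fn": "servo_tool", "kwargs": {"motion": [{"dp":[0,0,2],"yaw":0},{"dp":[0,0,4],"yaw":0},{"dp":[0,0,5],"yaw":0},{"dp":[0,0,5],"yaw":0},{"dp":[0,0,5],"yaw":0}]}}

```text
t: 9.4
tcp_pos: [0.5927, 0.0084, 0.1922]
eef_rot: [-3.141, 0.001, -3.135]
contact_force: [-1.7, -1.2, 5.7]
grip_width: 0.634
finger_force: 65.3
```

Emit:
{"fn": "servo_tool", "kwargs": {"motion": [{"dp":[0,0,0],"yaw":0},{"dp":[0,0,0],"yaw":0},{"dp":[0,0,0],"yaw":0},{"dp":[0,0,-10],"yaw":0},{"dp":[0,0,-50],"yaw":0}], "grip": 68}}

```text
t: 10.02
tcp_pos: [0.5919, 0.0084, 0.2412]
eef_rot: [3.141, -0.003, -3.135]
contact_force: [0.5, 0.2, 0.4]
grip_width: 0.796
finger_force: 0.0
```

Emit:
{"fn": "servo_tool", "kwargs": {"motion": [{"dp":[0,0,-50],"yaw":0},{"dp":[0,0,-100],"yaw":0},{"dp":[0,0,-150],"yaw":0},{"dp":[0,0,-150],"yaw":0},{"dp":[0,0,-150],"yaw":0}], "grip": 80}}

```text
t: 10.65
tcp_pos: [0.5923, 0.0084, 0.3917]
eef_rot: [-3.142, 0.0, -3.135]
contact_force: [0.1, 0.3, -0.3]
grip_width: 0.938
finger_force: 0.0
```

```bash
python3 - <<'E'
from circ import *
f=optics.grab_frame("wrist");save(f,"w4.png",s=1.5);circles(f);front(f)
h,s,v=cv2.split(cv2.cvtColor(np.ascontiguousarray(f["color"]),cv2.COLOR_RGB2HSV))
m=(s<90)&(v>160)&(h>10)&(h<28);k=np.zeros_like(m)
q=np.array([proj(f,[a,b,.05]) for a,b in((.52,-.04),(.52,.06),(.67,.06),(.67,-.04))]).astype(int);kk=k.astype(np.uint8);cv2.fillPoly(kk,[q],1)
print(toprect(f,m&(kk>0),.05))
goto(0.594,0.32,0.32,np.pi)
E
```

```text
flange 0.5941 -0.0994 r 42.15
   encl 0.5935 -0.0998 r 43.215354919433594
   net [ 0.59612774 -0.10401122]
gear 0.5926 0.1199 r 40.425
   encl 0.5927 0.1177 r 42.15329360961914
   net [0.59361296 0.1254612 ]
front 82 0.45996004 0.007851861 yaw deg 0.34184265
(((592.3629150390625, 8.907808303833008), (98.04219055175781, 54.36472702026367), 0.28199502825737), array([ 230,  127,   50,   84, 3908], dtype=int32))
t 10.8 tcp [0.5923 0.0084 0.3907] rot [ 3.1414e+00 -1.9000e-03 -3.1349e+00] -> dp [ -3.9 311.6  70.8] yaw 0.38
```

View pics/w4.png

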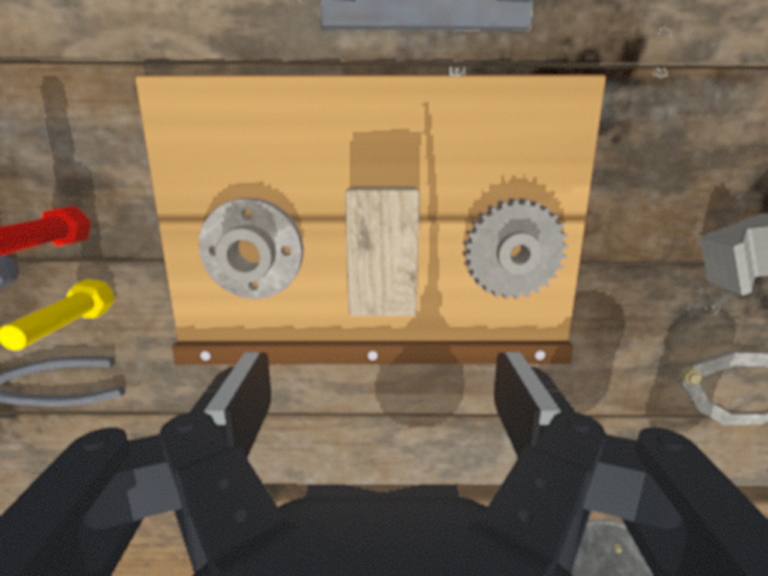

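The block sits squarely midway at (0.592,0.009), yaw 0.3°. Next is the V-block.

Emit:
{"fn": "servo_tool", "kwargs": {"motion": [{"dp":[0,50,0],"yaw":0},{"dp":[0,100,10],"yaw":0},{"dp":[0,150,30],"yaw":0},{"dp":[0,200,50],"yaw":0},{"dp":[0,250,70],"yaw":0}], "grip": 85}}

```text
t: 11.42
tcp_pos: [0.5904, 0.26, 0.3202]
eef_rot: [-3.141, -0.001, -3.135]
contact_force: [0.6, -0.5, 0.3]
grip_width: 0.996
finger_force: 0.0
```

Emit:
{"fn": "servo_tool", "kwargs": {"motion": [{"dp":[10,35,0],"yaw":0},{"dp":[20,65,0],"yaw":0},{"dp":[20,65,0],"yaw":0},{"dp":[20,65,0],"yaw":0},{"dp":[20,65,0],"yaw":0}]}}

```text
t: 12.05
tcp_pos: [0.5707, 0.3224, 0.3215]
eef_rot: [-3.141, -0.0, -3.136]
contact_force: [-0.0, -0.2, -0.4]
grip_width: 0.996
finger_force: 0.0
```

```bash
python3 - <<'E'
from h import *
f=optics.grab_frame("wrist");save(f,"w5.png",s=1.5)
s=telemetry.get_state();print(s["t"],s["tcp_pos"],s["eef_rot"])
print([(d["conf"],onz(f,d["at"][::-1],0)) for d in optics.landmark_of("v_block",f)[:2]],optics.spot_in("v_block",f)[:1])
E
```

```text
12.1 [0.57076457 0.32238522 0.32159059] [-3.14145947e+00 -1.63762527e-04 -3.13607720e+00]
[(0.88, array([0.59329206, 0.32279019, 0.        ]))] [{'box': [252.1, 205.0, 67.5, 65.6], 'conf': 0.85}]
```

View pics/w5.png

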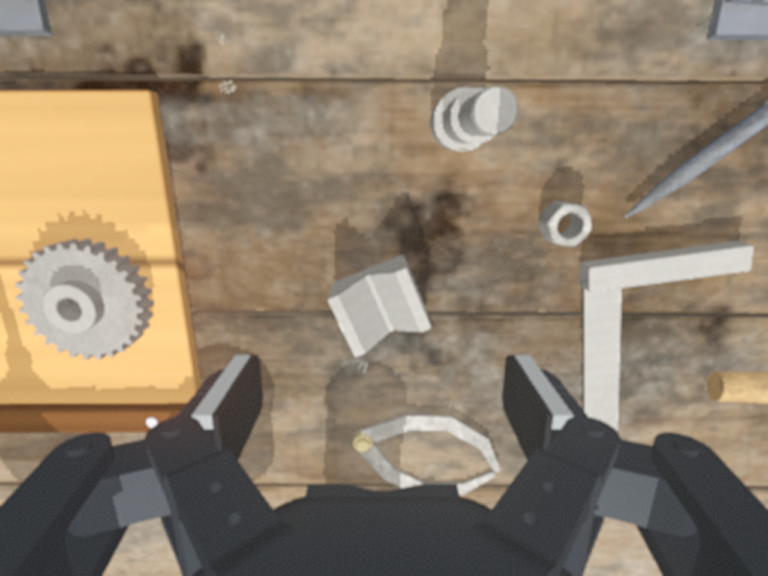

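The V-block is at about (253,205), its groove turned about 20°. The shaft foot shows at (308,80). I fit the V-block's box silhouette.

```bash
python3 - <<'E'
from h import *
from scipy.optimize import minimize
f=optics.grab_frame("wrist");h,s,v=cv2.split(cv2.cvtColor(np.ascontiguousarray(f["color"]),cv2.COLOR_RGB2HSV))
m=((s<45)&(v>90)).astype(np.uint8);k=np.zeros_like(m);k[155:250,200:300]=1
m=cv2.morphologyEx(m*k,cv2.MORPH_OPEN,np.ones((3,3)))
n,l,st,c=cv2.connectedComponentsWithStats(m);i=1+np.argmax(st[1:,4]);m=(l==i).astype(np.uint8);print(st[i])
S=8;mb=cv2.resize(m[140:260,190:310],None,fx=S,fy=S,interpolation=cv2.INTER_LINEAR)>0
def cost(p):
    c,sn=np.cos(p[2]),np.sin(p[2])
    q=np.array([proj(f,[p[0]/1e3+c*a-sn*b,p[1]/1e3+sn*a+c*b,z]) for a in(-.0225,.0225) for b in(-.0275,.0275) for z in(0,.038)])
    q=((q-[190,140]+.5)*S);im=np.zeros(mb.shape,np.uint8);cv2.fillConvexPoly(im,cv2.convexHull(q.astype(np.int32)),1)
    return -(mb&(im>0)).sum()/(mb|(im>0)).sum()
best=min((minimize(cost,[593,323,np.radians(a)],method="Nelder-Mead",options=dict(initial_simplex=[[593,323,np.radians(a)],[600,323,np.radians(a)],[593,330,np.radians(a)],[593,323,np.radians(a+8)]])) for a in(10,18,26)),key=lambda r:r.fun)
x,y,t=best.x;print(best.x,np.degrees(t),best.fun)
goto(x/1e3,y/1e3,.18,np.pi+t)
# shaft foot
print([(d["conf"],onz(f,d["at"][::-1],0)) for d in optics.landmark_of("stepped_shaft",f)[:2]])
e=np.zeros((120,120,3),np.uint8);cv2.imwrite("pics/mask.png",mb.astype(np.uint8)*255)
E
```

```text
[ 218  170   72   80 3609]
[5.96012112e+02 3.21371525e+02 4.21091176e-01] 24.126747201869364 -0.8302618059800492
t 12.25 tcp [0.5706 0.3227 0.3217] rot [ 3.1416e+00  1.0000e-04 -3.1357e+00] -> dp [-25.4  -1.5 141.7] yaw -23.79
[]
```

```bash
cat > vfit.py <<'E'
from h import *
from scipy.optimize import minimize
def vfit(f,z0,guess,vmin=120,smax=40,save_as=None):
    h,s,v=cv2.split(cv2.cvtColor(np.ascontiguousarray(f["color"]),cv2.COLOR_RGB2HSV))
    u=proj(f,[guess[0]/1e3,guess[1]/1e3,z0+.02]).astype(int);o=u-60
    m=((s<smax)&(v>vmin)).astype(np.uint8);k=np.zeros_like(m);k[u[1]-42:u[1]+42,u[0]-48:u[0]+48]=1
    m=cv2.morphologyEx(m*k,cv2.MORPH_OPEN,np.ones((3,3)))
    n,l,st,c=cv2.connectedComponentsWithStats(m);i=1+np.argmax(st[1:,4]);print(st[i]);m=(l==i).astype(np.uint8)
    S=6;ctr=max(cv2.findContours(m,0,cv2.CHAIN_APPROX_NONE)[0],key=len)
    mb=np.zeros((120*S,120*S),np.uint8);cv2.fillPoly(mb,[((cv2.convexHull(ctr)[:,0]-o+.5)*S).astype(np.int32)],1);mb=mb>0
    def hull(p):
        c,sn=np.cos(p[2]),np.sin(p[2])
        q=np.array([proj(f,[p[0]/1e3+c*a-sn*b,p[1]/1e3+sn*a+c*b,z]) for a in(-.0225,.0225) for b in(-.0275,.0275) for z in(z0,z0+.038)])
        return cv2.convexHull(((q-o+.5)*S).astype(np.int32))
    def cost(p):
        im=np.zeros(mb.shape,np.uint8);cv2.fillConvexPoly(im,hull(p),1);return -(mb&(im>0)).sum()/(mb|(im>0)).sum()
    R_=[]
    for a in (-8,0,8):
        g=np.array([guess[0],guess[1],np.radians(guess[2]+a)]);R_.append(minimize(cost,g,method="Nelder-Mead",options=dict(initial_simplex=g+np.array([[0,0,0],[7,0,0],[0,7,0],[0,0,.12]]))))
    b=min(R_,key=lambda r:r.fun)
    if save_as:
        im=cv2.resize(np.ascontiguousarray(f["color"][o[1]:o[1]+120,o[0]:o[0]+120,::-1]),None,fx=S*.8,fy=S*.8)
        cv2.polylines(im,[(hull(b.x)*.8).astype(np.int32)],True,(0,0,255),1);cv2.imwrite("pics/"+save_as,im)
    return b.x[0]/1e3,b.x[1]/1e3,b.x[2],b.fun
E
python3 - <<'E'
from vfit import *
f=optics.grab_frame("wrist")
for vm,sm in((110,40),(130,40),(130,30),(150,40)):
    x,y,t,c=vfit(f,0,(594,322,20),vm,sm,"vf.png");print(vm,sm,x,y,np.degrees(t),c)
goto(x,y,.18,np.pi+t)
E
```

```text
[ 218  170   69   73 3145]
110 40 0.5967897809006064 0.3213674010632684 24.19735627441467 -0.8889784371453477
[ 218  172   69   71 2811]
130 40 0.5973065710226046 0.32114196596794947 23.713637088398986 -0.9409891427021636
[ 218  172   69   66 2741]
130 30 0.5963723989917536 0.32115807126808393 23.415845294347484 -0.9769945749782444
[ 218  179   69   59 2443]
150 40 0.5988490085907701 0.32160656346188776 23.259607290371896 -0.8837284772510222
t 12.35 tcp [0.5706 0.3229 0.3217] rot [ 3.1415e+00  1.0000e-04 -3.1354e+00] -> dp [-28.3  -1.5 141.7] yaw -22.9
```

View pics/vf.png

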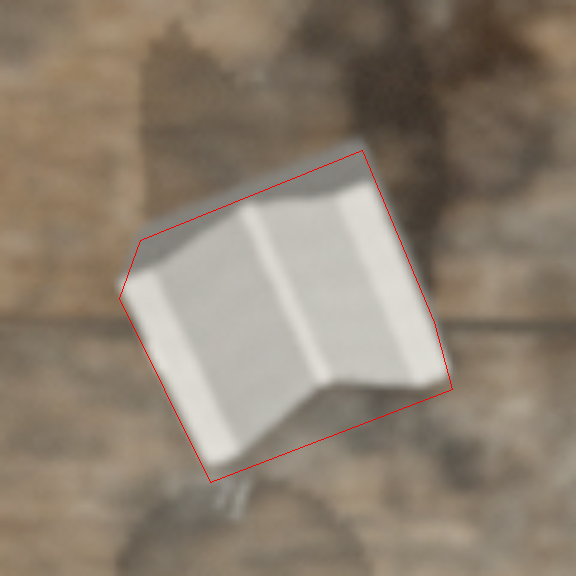

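The fit outline matches the V-block, centred at about (0.596,0.321), with its groove at 23.3°. Now I grasp it.

Emit:
{"fn": "servo_tool", "kwargs": {"motion": [{"dp":[-13,-1,20],"yaw":-10},{"dp":[-25.6,-1.5,50],"yaw":-20},{"dp":[-25.6,-1.5,90],"yaw":-22.9},{"dp":[-25.6,-1.5,125],"yaw":-22.9},{"dp":[-25.6,-1.5,142],"yaw":-22.9}]}}

```text
t: 12.98
tcp_pos: [0.5956, 0.3216, 0.178]
eef_rot: [3.142, -0.002, -2.735]
contact_force: [0.6, -0.1, 0.3]
grip_width: 0.994
finger_force: 0.0
```

Emit:
{"fn": "servo_tool", "kwargs": {"motion": [{"dp":[0,0,0],"yaw":0},{"dp":[0,0,0],"yaw":0},{"dp":[0,0,0],"yaw":0},{"dp":[0,0,0],"yaw":0},{"dp":[0,0,0],"yaw":0}], "grip": 45}}

```text
t: 13.6
tcp_pos: [0.5965, 0.3221, 0.1813]
eef_rot: [-3.141, 0.002, -2.735]
contact_force: [-1.4, -1.5, 6.1]
grip_width: 0.632
finger_force: 66.0
```

Emit:
{"fn": "servo_tool", "kwargs": {"motion": [{"dp":[0,0,-30],"yaw":0},{"dp":[0,0,-70],"yaw":0},{"dp":[0,0,-115],"yaw":5},{"dp":[0,0,-150],"yaw":10},{"dp":[0,0,-150],"yaw":20}]}}

```text
t: 14.22
tcp_pos: [0.5963, 0.3221, 0.333]
eef_rot: [3.14, 0.004, -3.089]
contact_force: [0.3, -0.1, -7.9]
grip_width: 0.633
finger_force: 67.0
```

```bash
python3 - <<'E'
from h import *
goto(0.592,0.0085,0.33,np.radians(180.3))
E
```

```text
t 14.22 tcp [0.5963 0.3221 0.333 ] rot [ 3.14    0.0045 -3.0886] -> dp [  20.9 -313.     2.5] yaw 2.74
```

Emit:
{"fn": "servo_tool", "kwargs": {"motion": [{"dp":[4,-50,0],"yaw":2},{"dp":[8,-105,0],"yaw":2.7},{"dp":[12,-160,0],"yaw":2.7},{"dp":[16,-215,0],"yaw":2.7},{"dp":[19,-270,0],"yaw":2.7}]}}

```text
t: 14.85
tcp_pos: [0.592, 0.0496, 0.33]
eef_rot: [3.142, 0.0, -3.131]
contact_force: [1.4, -0.7, -6.1]
grip_width: 0.636
finger_force: 67.3
```

Emit:
{"fn": "servo_tool", "kwargs": {"motion": [{"dp":[1,-25,10],"yaw":0},{"dp":[2,-43,20],"yaw":0},{"dp":[2,-43,20],"yaw":0},{"dp":[2,-43,20],"yaw":0},{"dp":[2,-43,20],"yaw":0}]}}

```text
t: 15.48
tcp_pos: [0.591, 0.0091, 0.31]
eef_rot: [3.141, 0.0, -3.13]
contact_force: [-0.2, 0.6, -7.6]
grip_width: 0.632
finger_force: 67.5
```

```bash
python3 - <<'E'
from circ import *
f=optics.grab_frame("wrist");save(f,"w6.png",s=1.5);front(f);circles(f)
goto(0.592,0.0085,0.2293,np.radians(180.3))
E
```

```text
front 82 0.46035838 -0.009328278 yaw deg 0.32565308
flange 0.5949 -0.0994 r 42.9
   encl 0.5936 -0.0991 r 43.73847198486328
   net [ 0.59697815 -0.09946755]
gear 0.5911 0.1176 r 40.95
   encl 0.5918 0.1183 r 42.94834518432617
   net [0.59690426 0.11976474]
t 15.62 tcp [0.591  0.0088 0.3098] rot [ 3.1416e+00  3.0000e-04 -3.1306e+00] -> dp [-1.  -0.3 80.5] yaw 0.33
```

View pics/w6.png

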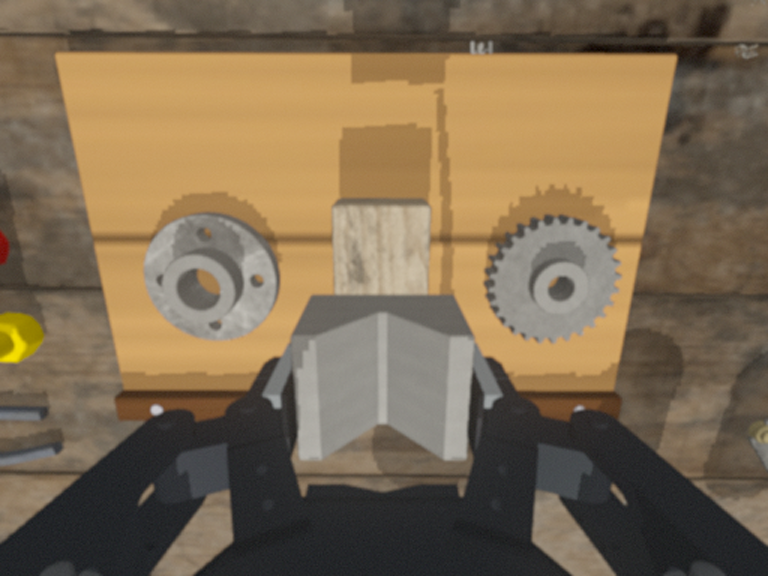

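The V-block is held square, groove front to back. Its front lower edge is at row 197 and the back top edge at row 306, above the packing block at (254,165). I check its offset along x.

```bash
python3 - <<'E'
from h import *
f=optics.grab_frame("wrist");zb=.3098-.1807
a=[onz(f,(c,197.3),zb) for c in(210,255,300)];b=[onz(f,(c,305.7),zb+.038) for c in(205,303)];t=[onz(f,(c,223.5),zb+.038) for c in (200,312)]
print("front bottom",np.round(a,4)[:,:2].tolist(),"back top",np.round(b,4)[:,:2].tolist(),"front top",np.round(t,4)[:,:2].tolist())
print("centre x",(np.mean([q[0] for q in a])+np.mean([q[0] for q in b]))/2, telemetry.get_state()["tcp_pos"])
E
```

```text
front bottom [[0.5678, -0.0164], [0.5675, 0.0093], [0.5673, 0.0351]] back top [[0.6103, -0.0146], [0.6099, 0.0331]] front top [[0.5667, -0.0149], [0.5662, 0.0343]]
centre x 0.5888298219502188 [0.59098026 0.00869961 0.30981863]
```

Emit:
{"fn": "servo_tool", "kwargs": {"motion": [{"dp":[-3,-0.3,25],"yaw":0.3},{"dp":[-3,-0.3,50],"yaw":0.3},{"dp":[-3,-0.3,65],"yaw":0.3},{"dp":[-3,-0.3,72],"yaw":0.3},{"dp":[-3,-0.3,75],"yaw":0.3}]}}

```text
t: 16.3
tcp_pos: [0.5941, 0.008, 0.2348]
eef_rot: [-3.142, 0.0, -3.137]
contact_force: [0.3, 0.6, -6.2]
grip_width: 0.639
finger_force: 67.4
```

Emit:
{"fn": "servo_tool", "kwargs": {"motion": [{"dp":[0,0,1],"yaw":0},{"dp":[0,0,2],"yaw":0},{"dp":[0,0,3],"yaw":0},{"dp":[0,0,4],"yaw":0},{"dp":[0,0,4],"yaw":0}]}}

```text
t: 16.92
tcp_pos: [0.594, 0.008, 0.2314]
eef_rot: [-3.141, 0.001, -3.137]
contact_force: [-4.1, 0.4, 5.2]
grip_width: 0.629
finger_force: 68.9
```

Emit:
{"fn": "servo_tool", "kwargs": {"motion": [{"dp":[0,0,0],"yaw":0},{"dp":[0,0,0],"yaw":0},{"dp":[0,0,0],"yaw":0},{"dp":[0,0,-10],"yaw":0},{"dp":[0,0,-50],"yaw":0}], "grip": 68}}

```text
t: 17.55
tcp_pos: [0.5934, 0.008, 0.2802]
eef_rot: [3.141, -0.003, -3.137]
contact_force: [0.3, 0.3, 0.2]
grip_width: 0.796
finger_force: 0.0
```

Emit:
{"fn": "servo_tool", "kwargs": {"motion": [{"dp":[20,0,-50],"yaw":0},{"dp":[40,0,-110],"yaw":0},{"dp":[40,0,-110],"yaw":0},{"dp":[40,0,-110],"yaw":0},{"dp":[40,0,-110],"yaw":0}], "grip": 80}}

```text
t: 18.18
tcp_pos: [0.554, 0.0078, 0.3897]
eef_rot: [3.141, -0.002, -3.137]
contact_force: [0.2, 0.2, -0.2]
grip_width: 0.938
finger_force: 0.0
```

```bash
python3 - <<'E'
from circ import *
from vfit import vfit
f=optics.grab_frame("wrist");save(f,"w7.png",s=1.5);front(f)
s=telemetry.get_state();print(s["tcp_pos"],s["t"])
for vm,sm in((120,25),(130,30),(140,25)): print(vfit(f,.05,(592,9,0),vm,sm,"vf2.png"))
q=np.array([proj(f,[a,b,.05]) for a,b in((.54,-.02),(.57,-.02),(.54,.037),(.57,.037))]);print(q)
im=f["color"];hs=cv2.cvtColor(np.ascontiguousarray(im),cv2.COLOR_RGB2HSV)
for z in (.55,.56):
  r=[proj(f,[z,y,.05]) for y in np.arange(-.04,.06,.0005)]
  P=np.array([hs[int(round(b)),int(round(a)),1] for a,b in r],int);d=np.gaussian_filter if 0 else np.diff(cv2.GaussianBlur(P.astype(np.float32)[None],(9,1),2)[0]);print("block edges y",-.04+.0005*np.argmin(d),-.04+.0005*np.argmax(d))
E
```

```text
front 82 0.4597594 -0.017696692 yaw deg 0.2396698
[0.55401629 0.0077882  0.38959919] 18.225
[ 230  190   51   44 1865]
(np.float64(0.5966062825520833), np.float64(0.008306152343750003), np.float64(-0.025869829742879706), np.float64(-0.7741990822146931))
[ 229  189   52   45 1914]
(np.float64(0.5973027352471301), np.float64(0.008386507380537424), np.float64(0.0005473530668617115), np.float64(-0.8000665443109981))
[ 230  190   51   44 1857]
(np.float64(0.5966950231481482), np.float64(0.008785300925925927), np.float64(-0.030625), np.float64(-0.7730444756504121))
[[229.41450614 159.14006336]
 [229.99676078 184.58583153]
 [279.84719119 159.3396862 ]
 [279.04638358 184.77166559]]
block edges y -0.0185 0.0355
block edges y -0.019 0.0365
```

View pics/vf2.png

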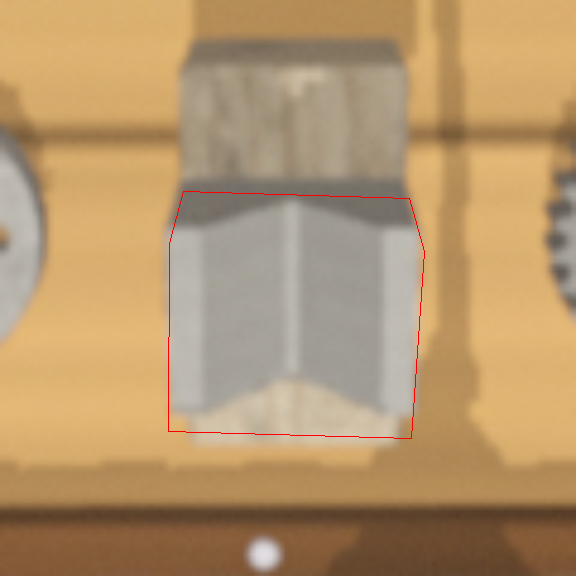

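The V-block sits on the block with its groove along it. I compare centres from the crop rows: block top 65 to 443, V foot front 180, V top 228 to 412.

```bash
python3 - <<'E'
from h import *
f=optics.grab_frame("wrist");u=proj(f,[.592,.009,.07]).astype(int);o=u-60
P=lambda c,r,z: np.round(onz(f,(o[0]+c/4.8-.5+.0,o[1]+r/4.8-.5),z)[:2]*1e3,1)
print("block front",P(292,65,.05),"back",P(292,443,.05),"L/R",P(181,100,.05),P(407,100,.05))
print("V foot front",P(292,180,.05),"top front",P(180,228,.088),P(410,228,.088),"back",P(180,412,.088),P(408,412,.088), "edges",P(167,300,.088),P(422,300,.088))
goto(.5,.378,.36,np.pi)
print([(d["conf"],np.round(d["box"])) for d in optics.spot_in("v_block",f)[:2]])
E
```

```text
block front [542.    8.2] back [641.1   8.6] L/R [550.6 -18.2] [550.4  35.5]
V foot front [570.4   8.3] top front [569.8 -15.8] [569.7  33.6] back [613.4 -16.7] [613.2  34.5] edges [586.5 -19. ] [586.2  36.7]
t 18.27 tcp [0.554  0.0078 0.3897] rot [ 3.1413e+00 -1.9000e-03 -3.1366e+00] -> dp [ 52.1 370.5  29.8] yaw 0.28
[(0.94, array([255., 210.,  56.,  46.]))]
```

The V-block is centred to within 0.5 mm. Now the shaft.

Emit:
{"fn": "servo_tool", "kwargs": {"motion": [{"dp":[10,55,0],"yaw":0},{"dp":[20,110,0],"yaw":0},{"dp":[30,165,0],"yaw":0},{"dp":[40,220,0],"yaw":0},{"dp":[54,270,0],"yaw":0}]}}

```text
t: 18.95
tcp_pos: [0.4982, 0.2795, 0.3901]
eef_rot: [-3.141, -0.001, -3.136]
contact_force: [0.6, 0.6, 0.8]
grip_width: 0.94
finger_force: 0.0
```

Emit:
{"fn": "servo_tool", "kwargs": {"motion": [{"dp":[5,50,0],"yaw":0},{"dp":[10,98,0],"yaw":0},{"dp":[10,98,0],"yaw":0},{"dp":[10,98,0],"yaw":0},{"dp":[10,98,0],"yaw":0}]}}

```text
t: 19.58
tcp_pos: [0.4884, 0.3746, 0.3906]
eef_rot: [-3.141, -0.0, -3.138]
contact_force: [0.2, 0.7, -0.8]
grip_width: 0.938
finger_force: 0.0
```

```bash
python3 - <<'E'
from h import *
f=optics.grab_frame("wrist")
s=telemetry.get_state();print(s["tcp_pos"],s["t"])
print([(d["conf"],d["at"],onz(f,d["at"][::-1],0)) for d in optics.landmark_of("stepped_shaft",f)[:2]]);b=optics.spot_in("stepped_shaft",f)[:2];print(b)
c=np.array(b[0]["box"][:2]).astype(int) if b else proj(f,[.485,.377,.05]).astype(int)
x0,y0=max(0,c[0]-60),max(0,c[1]-60);print(x0,y0);save(f,"s1.png",(int(x0),int(y0),int(x0)+120,int(y0)+120),4.8)
E
```

```text
[0.48845669 0.37452591 0.39072503] 19.625
[(0.89, [151.5, 247.5], array([0.47507277, 0.36581493, 0.        ]))]
[{'box': [250.6, 162.9, 28.1, 44.9], 'conf': 0.65}]
190 102
```

View pics/s1.png

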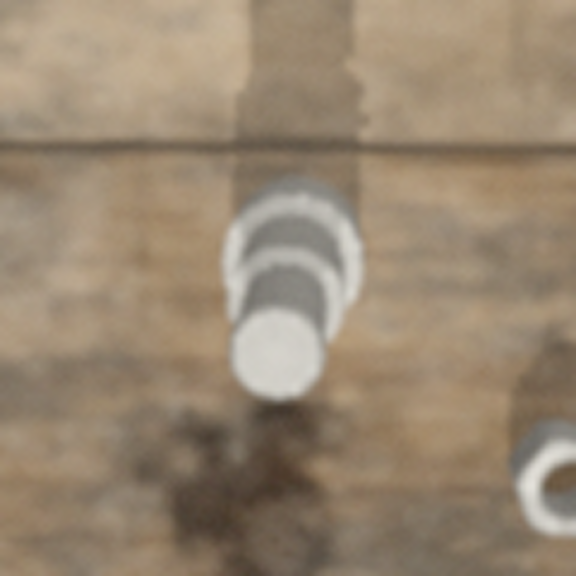

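The shaft's top disc is centred at crop (277,353) and its foot at about (296,243).

```bash
python3 - <<'E'
from h import *
f=optics.grab_frame("wrist")
P=lambda c,r,z: np.round(onz(f,(190+c/4.8-.5,102+r/4.8-.5),z)[:2]*1e3,1)
print("top",P(277,353,.11),"foot",P(296,243,0),"step?",P(292,259,.03))
g=optics.grab_frame("top");print([onz(g,d["at"][::-1],0) for d in optics.landmark_of("stepped_shaft",g)[:1]])
E
```

```text
top [478.1 368.4] foot [476.  370.9] step? [474.8 370.2]
[array([0.47497675, 0.37409355, 0.        ])]
```

Emit:
{"fn": "servo_tool", "kwargs": {"motion": [{"dp":[11.5,-5.3,20],"yaw":0},{"dp":[11.5,-5.3,70],"yaw":0},{"dp":[11.5,-5.3,120],"yaw":0},{"dp":[11.5,-5.3,160],"yaw":0},{"dp":[11.5,-5.3,168],"yaw":0}]}}

```text
t: 20.5
tcp_pos: [0.476, 0.3696, 0.2208]
eef_rot: [-3.14, -0.003, -3.137]
contact_force: [-0.3, 0.6, 0.1]
grip_width: 0.934
finger_force: 0.0
```

Emit:
{"fn": "servo_tool", "kwargs": {"motion": [{"dp":[0,0,0],"yaw":0},{"dp":[0,0,0],"yaw":0},{"dp":[0,0,0],"yaw":0},{"dp":[0,0,0],"yaw":0},{"dp":[0,0,0],"yaw":0}], "grip": 12}}

```text
t: 21.12
tcp_pos: [0.4771, 0.3703, 0.2243]
eef_rot: [3.141, 0.003, -3.137]
contact_force: [-0.5, -2.4, 9.8]
grip_width: 0.309
finger_force: 58.6
```

Emit:
{"fn": "servo_tool", "kwargs": {"motion": [{"dp":[0,0,0],"yaw":0},{"dp":[0,0,0],"yaw":0},{"dp":[0,0,-10],"yaw":0},{"dp":[0,0,-40],"yaw":0},{"dp":[0,0,-80],"yaw":0}]}}

```text
t: 21.75
tcp_pos: [0.4762, 0.3699, 0.3034]
eef_rot: [-3.141, -0.002, -3.137]
contact_force: [1.4, 0.2, -4.6]
grip_width: 0.312
finger_force: 59.6
```

```bash
python3 - <<'E'
from h import *
goto(.503,.118,.31,np.radians(180.3))
f=optics.grab_frame("wrist");u=proj(f,[.477,.369,.08]).astype(int);print(u)
E
```

```text
t 21.75 tcp [0.4762 0.3699 0.3034] rot [-3.1407e+00 -1.7000e-03 -3.1366e+00] -> dp [ -25.5 -252.    -6.4] yaw -0.02
[252 209]
```

Emit:
{"fn": "servo_tool", "kwargs": {"motion": [{"dp":[-5,-40,0],"yaw":0},{"dp":[-10,-90,0],"yaw":0},{"dp":[-17,-140,0],"yaw":0},{"dp":[-23,-190,0],"yaw":0},{"dp":[-27,-225,0],"yaw":0}]}}

```text
t: 22.42
tcp_pos: [0.5047, 0.1433, 0.3031]
eef_rot: [-3.141, 0.0, -3.138]
contact_force: [0.7, -0.3, -5.6]
grip_width: 0.308
finger_force: 60.0
```

Emit:
{"fn": "servo_tool", "kwargs": {"motion": [{"dp":[0,-15,0],"yaw":0},{"dp":[0,-27,10],"yaw":0},{"dp":[0,-27,20],"yaw":0},{"dp":[0,-27,30],"yaw":0},{"dp":[0,-27,30],"yaw":0}]}}

```text
t: 23.05
tcp_pos: [0.5045, 0.1189, 0.2716]
eef_rot: [3.142, -0.002, -3.136]
contact_force: [-0.5, 0.3, -5.0]
grip_width: 0.309
finger_force: 60.0
```

```bash
python3 - <<'E'
from h import *
goto(.504,.1178,.2363,np.radians(180.3))
f=optics.grab_frame("wrist")
print([(d["conf"],d["at"],onz(f,d["at"][::-1],.0485)) for d in optics.landmark_of("stepped_shaft",f)[:2]],optics.spot_in("stepped_shaft",f)[:1])
print([(d["conf"],onz(f,d["at"][::-1],.012)) for d in optics.landmark_of("gear_wheel",f)[:1]])
cv2.imwrite("s2.png",f["color"][:,:,::-1])
E
```

```text
t 23.05 tcp [0.5045 0.1189 0.2716] rot [ 3.1416e+00 -1.8000e-03 -3.1357e+00] -> dp [ 0.5 -1.1 35.3] yaw 0.04
[(0.8, [203.7, 252.8], array([0.50050739, 0.11810544, 0.0485    ]))] [{'box': [253.1, 255.5, 55.2, 144.3], 'conf': 0.64}]
[]
```

```bash
python3 - <<'E'
from h import *
f=optics.grab_frame("wrist");h,s,v=cv2.split(cv2.cvtColor(np.ascontiguousarray(f["color"]),cv2.COLOR_RGB2HSV))
zb=.2716-.2243
c0=int(proj(f,[.5,.1185,zb])[0]);print(c0,s[175:200,c0],v[175:200,c0])
for x in (.500,.504): r=int(proj(f,[x,.1185,zb])[1]);row=s[r,c0-50:c0+50];g=np.where(row<50)[0]+c0-50;print(r,g.min(),g.max(),[onz(f,(q,r),zb)[1] for q in(g.min(),g.max())])
for r in (182,183,184,185,186,187,188): print(r,onz(f,(c0,r),zb)[0]+.0175)
E
```

```text
253 [117 117 117 114 119 115 117 116 105  72  43  38  41  40  41  42  40  43
  40  42  40  39  30  24  21] [239 239 239 239 239 241 240 234 212 169 142 141 143 142 142 141 141 142
 142 141 141 144 159 178 181]
200 234 275 [np.float64(0.10374211867426558), np.float64(0.13431763378827083)]
205 233 276 [np.float64(0.10292292991359561), np.float64(0.1351732438176562)]
182 0.5030086465237219
183 0.5037702612542703
184 0.5045335766369887
185 0.5052985983744664
186 0.5060653321948165
187 0.5068337838518194
188 0.5076039591250668
```

Emit:
{"fn": "servo_tool", "kwargs": {"motion": [{"dp":[1.5,-1,10],"yaw":0},{"dp":[1.5,-1,20],"yaw":0},{"dp":[1.5,-1,28],"yaw":0},{"dp":[1.5,-1,31],"yaw":0},{"dp":[1.5,-1,32],"yaw":0}]}}

```text
t: 23.92
tcp_pos: [0.5035, 0.1172, 0.2405]
eef_rot: [-3.142, -0.0, -3.137]
contact_force: [0.6, -1.3, -4.3]
grip_width: 0.304
finger_force: 60.0
```

Emit:
{"fn": "servo_tool", "kwargs": {"motion": [{"dp":[0,0,1],"yaw":0},{"dp":[0,0,2],"yaw":0},{"dp":[0,0,3],"yaw":0},{"dp":[0,0,4],"yaw":0},{"dp":[0,0,4],"yaw":0}]}}

```text
t: 24.55
tcp_pos: [0.5034, 0.1172, 0.2367]
eef_rot: [-3.142, 0.0, -3.137]
contact_force: [-0.0, 0.3, -5.3]
grip_width: 0.311
finger_force: 60.1
```

Emit:
{"fn": "servo_tool", "kwargs": {"motion": [{"dp":[0,0,0.5],"yaw":0},{"dp":[0,0,1],"yaw":0},{"dp":[0,0,1.5],"yaw":0},{"dp":[0,0,2],"yaw":0},{"dp":[0,0,2],"yaw":0}]}}

```text
t: 25.18
tcp_pos: [0.5041, 0.1172, 0.2363]
eef_rot: [-3.141, 0.003, -3.137]
contact_force: [-3.3, -1.8, 19.9]
grip_width: 0.309
finger_force: 63.6
```

Emit:
{"fn": "servo_tool", "kwargs": {"motion": [{"dp":[0,0,-1],"yaw":0},{"dp":[0,0,-1],"yaw":0},{"dp":[0,0,-1],"yaw":0},{"dp":[0,0,-1],"yaw":0},{"dp":[0,0,-1],"yaw":0}], "grip": 55}}

```text
t: 25.8
tcp_pos: [0.5034, 0.1173, 0.2356]
eef_rot: [3.142, -0.0, -3.137]
contact_force: [0.4, -0.1, -0.1]
grip_width: 0.642
finger_force: 0.0
```

Emit:
{"fn": "servo_tool", "kwargs": {"motion": [{"dp":[0,0,-30],"yaw":0},{"dp":[0,0,-80],"yaw":0},{"dp":[0,0,-140],"yaw":0},{"dp":[0,0,-160],"yaw":0},{"dp":[0,0,-160],"yaw":0}], "grip": 75}}

```text
t: 26.42
tcp_pos: [0.5037, 0.1173, 0.3969]
eef_rot: [3.141, 0.003, -3.137]
contact_force: [0.5, -0.7, -1.1]
grip_width: 0.88
finger_force: 0.0
```

```bash
python3 - <<'E'
from h import *
s=telemetry.get_state();print(s["tcp_pos"],s["t"])
for c in ("wrist","top","side"):
    f=optics.grab_frame(c);
    for n,z in (("stepped_shaft",.012),("gear_wheel",.012),("bolt",0)):
        print(c,n,[(round(d["conf"],2),np.round(d["at"]),np.round(onz(f,d["at"][::-1],z)[:2],4)) for d in optics.landmark_of(n,f)[:3]],[np.round(d["box"]) for d in optics.spot_in(n,f)[:1]])
goto(.58,-.30,.40,np.pi/2)
E
```

```text
[0.50367483 0.11728001 0.39688168] 26.425
wrist stepped_shaft [(0.68, array([161., 251.]), array([0.5024, 0.1131]))] [array([252., 171.,  30.,  51.])]
wrist gear_wheel [(0.76, array([225., 254.]), array([0.5936, 0.118 ]))] [array([256., 228.,  62.,  54.])]
wrist bolt [(0.69, array([246.,   8.]), array([ 0.6354, -0.2464]))] [array([  7., 253.,  12.,  24.])]
top stepped_shaft [(0.21, array([177., 218.]), array([0.5948, 0.1137]))] []
top gear_wheel [(0.51, array([175., 215.]), array([0.6031, 0.1222]))] [array([226., 178.,   7.,  18.])]
top bolt [(0.7, array([158., 334.]), array([ 0.6558, -0.2529])), (0.6, array([168., 361.]), array([ 0.6239, -0.3404])), (0.53, array([180., 337.]), array([ 0.5864, -0.2618]))] [array([342., 183.,  12.,  13.])]
side stepped_shaft [(0.82, array([178., 241.]), array([0.5012, 0.1112]))] [array([240., 164.,   9.,  38.])]
side gear_wheel [] [array([272., 176.,  29.,  19.])]
side bolt [(0.98, array([284., 269.]), array([ 0.5788, -0.2612])), (0.79, array([312., 285.]), array([ 0.611 , -0.3323])), (0.61, array([279., 298.]), array([ 0.6413, -0.2466]))] [array([291., 298.,  19.,  43.])]
t 27.48 tcp [0.5034 0.1172 0.3957] rot [ 3.1416  0.     -3.1367] -> dp [ -74.5 -417.6   -4.3] yaw -89.72
```

The shaft stands in front of the gear. Now the grey bolt at about (0.617,-0.334), with the fingers closing along x to keep clear of the red and yellow ones.

Emit:
{"fn": "servo_tool", "kwargs": {"motion": [{"dp":[-15,-55,0],"yaw":10},{"dp":[-30,-110,0],"yaw":20},{"dp":[-45,-165,0],"yaw":30},{"dp":[-60,-220,0],"yaw":40},{"dp":[-75,-275,0],"yaw":50}], "grip": 55}}

```text
t: 28.1
tcp_pos: [0.58, -0.1593, 0.3958]
eef_rot: [3.141, 0.0, 2.268]
contact_force: [1.8, 1.1, 0.6]
grip_width: 0.643
finger_force: 0.0
```

```bash
python3 - <<'E'
from h import *
goto(.615,-.325,.39,np.pi/2)
E
```

```text
t 28.1 tcp [ 0.58   -0.1593  0.3958] rot [3.1414e+00 2.0000e-04 2.2680e+00] -> dp [-149.5  -79.5    5.8] yaw 39.95
```

Emit:
{"fn": "servo_tool", "kwargs": {"motion": [{"dp":[-40,-20,1],"yaw":10},{"dp":[-80,-40,3],"yaw":20},{"dp":[-120,-60,6],"yaw":30},{"dp":[-149,-79,6],"yaw":40},{"dp":[-149,-79,6],"yaw":40}]}}

```text
t: 28.72
tcp_pos: [0.6158, -0.3245, 0.3886]
eef_rot: [-3.141, -0.0, 1.572]
contact_force: [-0.2, 0.2, -0.2]
grip_width: 0.644
finger_force: 0.0
```

```bash
python3 - <<'E'
from h import *
optics.grab_frame("wrist");f=optics.grab_frame("wrist");s=telemetry.get_state();print(s["t"],s["tcp_pos"],s["eef_rot"])
print([(round(d["conf"],2),np.round(d["at"],1),np.round(onz(f,d["at"][::-1],0)[:2],4)) for d in optics.landmark_of("bolt",f)[:4]],[(np.round(d["box"]),round(d["conf"],2)) for d in optics.spot_in("bolt",f)[:4]])
u=proj(f,[.616,-.334,.04]).astype(int);x0,y0=[max(0,int(q)-50) for q in u];print(x0,y0)
save(f,"b1.png",(x0,y0,x0+110,y0+110),5.4)
E
```

```text
28.825 [ 0.61580983 -0.32213776  0.3894119 ] [-3.14129623e+00 -4.24602706e-04  1.57677030e+00]
[(0.76, array([170.2, 257.1]), array([ 0.6187, -0.3339])), (0.67, array([110. , 228.8]), array([ 0.583 , -0.2571])), (0.65, array([102.5, 279. ]), array([ 0.6452, -0.2479]))] [(array([221., 114.,  32.,  28.]), 0.72), (array([260., 181.,  28.,  45.]), 0.67), (array([280., 103.,  28.,  28.]), 0.56)]
205 128
```

View pics/b1.png

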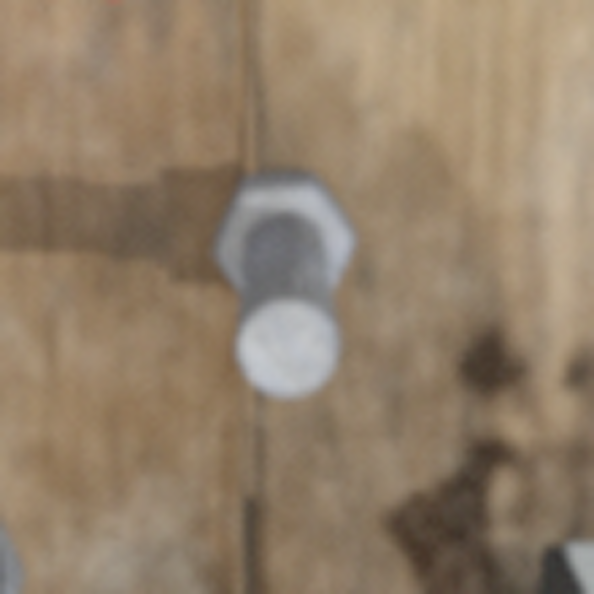

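The crop shows the grey bolt: top disc at (288,348) and head at (287,242), with its corners nearly along world x.

```bash
python3 - <<'E'
from h import *
f=optics.grab_frame("wrist")
P=lambda c,r,z: onz(f,(205+c/5.4-.5,128+r/5.4-.5),z)
t=P(288,348,.093);h=P(287,243,.012);print(t,h)
print("corner angle",[np.degrees(np.arctan2(*(P(355,240,z)-P(218,246,z))[[1,0]])) for z in(.012,)])
g=h+(t-h)*.55;goto(g[0],g[1],.21,np.pi/2)
E
```

```text
[ 0.61888415 -0.33238409  0.093     ] [ 0.61960114 -0.33257334  0.012     ]
corner angle [np.float64(2.924664727931502)]
t 28.98 tcp [ 0.6159 -0.3212  0.39  ] rot [3.1414 0.     1.5776] -> dp [-11.3   3.2 180. ] yaw 0.39
```

Emit:
{"fn": "servo_tool", "kwargs": {"motion": [{"dp":[-11,3.3,15],"yaw":0},{"dp":[-11,3.3,60],"yaw":0},{"dp":[-11,3.3,110],"yaw":0},{"dp":[-11,3.3,160],"yaw":0},{"dp":[-11,3.3,178],"yaw":0}]}}

```text
t: 29.6
tcp_pos: [0.6183, -0.3326, 0.2075]
eef_rot: [-3.138, -0.003, 1.576]
contact_force: [0.6, 0.1, 0.7]
grip_width: 0.646
finger_force: 0.0
```

Emit:
{"fn": "servo_tool", "kwargs": {"motion": [{"dp":[0,0,0],"yaw":0},{"dp":[0,0,0],"yaw":0},{"dp":[0,0,0],"yaw":0},{"dp":[0,0,0],"yaw":0},{"dp":[0,0,0],"yaw":0}], "grip": 8}}

```text
t: 30.22
tcp_pos: [0.6192, -0.3331, 0.212]
eef_rot: [3.141, 0.0, 1.576]
contact_force: [-0.5, 0.6, -2.2]
grip_width: 0.297
finger_force: 58.7
```

Emit:
{"fn": "servo_tool", "kwargs": {"motion": [{"dp":[0,0,0],"yaw":0},{"dp":[0,0,-10],"yaw":0},{"dp":[0,0,-40],"yaw":0},{"dp":[0,0,-90],"yaw":0},{"dp":[0,0,-120],"yaw":0}]}}

```text
t: 30.85
tcp_pos: [0.6192, -0.3331, 0.335]
eef_rot: [3.139, 0.002, 1.576]
contact_force: [0.4, -0.0, -3.0]
grip_width: 0.299
finger_force: 59.0
```

```bash
python3 - <<'E'
from h import *
goto(.504,-.1005,.30,np.radians(90.3+27.4))
E
```

```text
t 30.85 tcp [ 0.6192 -0.3331  0.335 ] rot [3.1392e+00 1.7000e-03 1.5757e+00] -> dp [ 233.3 -114.1   34.3] yaw -27.42
```

Emit:
{"fn": "servo_tool", "kwargs": {"motion": [{"dp":[45,-20,0],"yaw":-5},{"dp":[95,-45,0],"yaw":-12},{"dp":[145,-70,0],"yaw":-20},{"dp":[195,-95,0],"yaw":-27},{"dp":[233,-112,0],"yaw":-27.4}]}}

```text
t: 31.48
tcp_pos: [0.5047, -0.0989, 0.3326]
eef_rot: [3.141, 0.001, 2.056]
contact_force: [0.1, 0.2, -1.9]
grip_width: 0.297
finger_force: 59.2
```

Emit:
{"fn": "servo_tool", "kwargs": {"motion": [{"dp":[0,0,20],"yaw":0},{"dp":[0,0,40],"yaw":0},{"dp":[0,0,60],"yaw":0},{"dp":[0,0,60],"yaw":0},{"dp":[0,0,60],"yaw":0}]}}

```text
t: 32.1
tcp_pos: [0.5063, -0.1008, 0.2727]
eef_rot: [3.141, 0.001, 2.054]
contact_force: [-0.9, 0.4, -2.1]
grip_width: 0.292
finger_force: 59.2
```

```bash
python3 - <<'E'
from h import *
goto(.506,-.1002,.224,np.radians(117.7))
f=optics.grab_frame("wrist");z=telemetry.get_state()["tcp_pos"][2]-.212
print([(round(d["conf"],2),np.round(d["at"],1),np.round(onz(f,d["at"][::-1],z)[:2],4)) for d in optics.landmark_of("bolt",f)[:4]])
cv2.imwrite("b2.png",f["color"][:,:,::-1])
P=telemetry.get_state()["tcp_pos"];u=proj(f,[P[0],P[1],z]);print(u)
h,s,v=cv2.split(cv2.cvtColor(np.ascontiguousarray(f["color"]),cv2.COLOR_RGB2HSV));c=int(round(u[0]))
print(s[int(u[1])-30:int(u[1])+4,c]); 
for r in (int(u[1]),int(u[1])-4): g=np.where(s[r,c-40:c+40]<70)[0]+c-40;print(r,g.min(),g.max())
for r in (int(u[1])-20,int(u[1])-10): print(r,np.round(onz(f,(c,r),z),4))
E
```

```text
t 32.1 tcp [ 0.5063 -0.1008  0.2727] rot [3.1408e+00 8.0000e-04 2.0540e+00] -> dp [ 0.7 -0.  48.7] yaw -0.02
[(0.9, array([216.6, 254.7]), array([ 0.5073, -0.1022]))]
[254.47630627 214.40806828]
[124 120 124 120 121 119 123 121 123 123 121 120 121 100  48  24  24  23
  25  25  25  28  19  16  14  12   7  11   7  14  23  30  33  23]
214 234 277
210 236 274
194 [ 0.499  -0.0875  0.0608]
204 [ 0.5024 -0.094   0.0608]
```

Emit:
{"fn": "servo_tool", "kwargs": {"motion": [{"dp":[2,0,15],"yaw":0},{"dp":[2,0,28],"yaw":0},{"dp":[2,0,38],"yaw":0},{"dp":[2,0,43],"yaw":0},{"dp":[2,0,45],"yaw":0}]}}

```text
t: 32.83
tcp_pos: [0.5052, -0.099, 0.2265]
eef_rot: [-3.141, -0.0, 2.054]
contact_force: [-0.2, 0.4, -1.5]
grip_width: 0.294
finger_force: 59.1
```

Emit:
{"fn": "servo_tool", "kwargs": {"motion": [{"dp":[0,0,1],"yaw":0},{"dp":[0,0,2],"yaw":0},{"dp":[0,0,3],"yaw":0},{"dp":[0,0,3.5],"yaw":0},{"dp":[0,0,3.5],"yaw":0}]}}

```text
t: 33.45
tcp_pos: [0.5052, -0.0989, 0.2237]
eef_rot: [3.141, 0.001, 2.054]
contact_force: [-2.3, 0.1, 6.8]
grip_width: 0.299
finger_force: 60.3
```

Contact is made, so I release and back off.

Emit:
{"fn": "servo_tool", "kwargs": {"motion": [{"dp":[0,0,0],"yaw":0},{"dp":[0,0,0],"yaw":0},{"dp":[0,0,0],"yaw":0},{"dp":[0,0,0],"yaw":0},{"dp":[0,0,0],"yaw":0}], "grip": 55}}

```text
t: 34.08
tcp_pos: [0.5051, -0.0989, 0.2232]
eef_rot: [-3.142, -0.0, 2.054]
contact_force: [-0.6, -0.0, -0.8]
grip_width: 0.646
finger_force: 0.0
```

Emit:
{"fn": "servo_tool", "kwargs": {"motion": [{"dp":[0,0,-30],"yaw":0},{"dp":[0,0,-80],"yaw":0},{"dp":[0,0,-140],"yaw":0},{"dp":[0,0,-180],"yaw":0},{"dp":[0,0,-180],"yaw":0}]}}

```text
t: 34.7
tcp_pos: [0.5055, -0.099, 0.4058]
eef_rot: [3.138, 0.004, 2.054]
contact_force: [0.7, 0.4, -0.2]
grip_width: 0.643
finger_force: 0.0
```

Emit:
{"fn": "servo_tool", "kwargs": {"motion": [{"dp":[30,30,0],"yaw":-10},{"dp":[60,60,0],"yaw":-20},{"dp":[80,70,0],"yaw":-30},{"dp":[90,70,0],"yaw":-40},{"dp":[90,70,0],"yaw":-50}]}}

```text
t: 35.33
tcp_pos: [0.5249, 0.0141, 0.4021]
eef_rot: [-3.142, -0.002, 2.934]
contact_force: [0.8, -0.7, -0.8]
grip_width: 0.64
finger_force: 0.0
```

```bash
python3 - <<'E'
from circ import *
s=telemetry.get_state();print(s["t"],s["tcp_pos"],s["eef_rot"])
optics.grab_frame("wrist");f=optics.grab_frame("wrist");save(f,"end.png",s=1.5);front(f);circles(f)
for n in ("bolt","stepped_shaft","v_block","packing_block"): print(n,[(round(d["conf"],2),np.round(onz(f,d["at"][::-1],.05 if n=="v_block" else .012)[:2],4)) for d in optics.landmark_of(n,f)[:3]])
E
```

```text
35.325 [0.52493834 0.01412369 0.40209805] [-3.14153364e+00 -1.56966964e-03  2.93352054e+00]
front 82 0.45892224 0.00832093 yaw deg 0.20090485
flange 0.5949 -0.0994 r 43.725
   encl 0.608 -0.1097 r 61.42308044433594
   net [ 0.59518213 -0.09826155]
gear 0.5919 0.1184 r 40.8
   encl 0.5925 0.1175 r 42.512977600097656
   net [0.59849751 0.12130108]
bolt [(0.71, array([ 0.5085, -0.1016])), (0.68, array([ 0.6359, -0.2426])), (0.46, array([0.4997, 0.1139]))]
stepped_shaft [(0.94, array([0.4998, 0.1166]))]
v_block [(0.55, array([0.5954, 0.0082]))]
packing_block [(0.96, array([0.5947, 0.0103]))]
```

View pics/end.png

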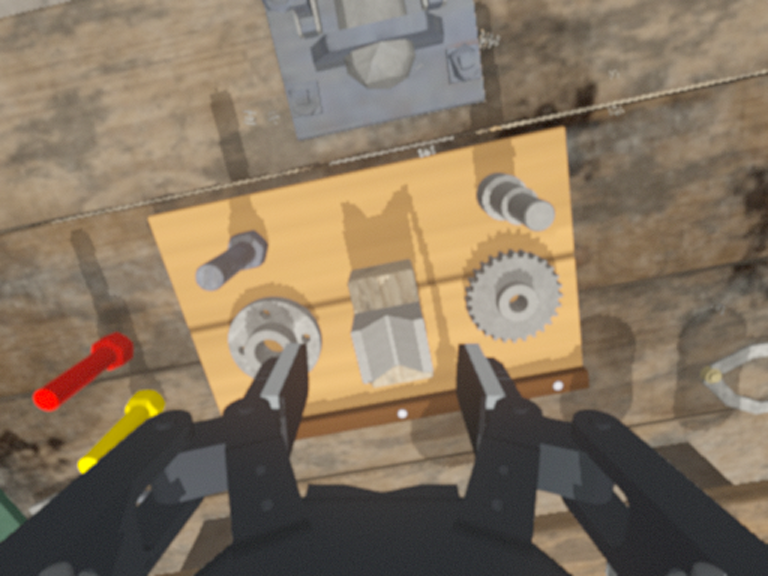

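The final view shows the bolt upright in front of the flange at (165,167) and the shaft upright in front of the gear at (330,130). The V-block sits on the packing block at (260,220), midway between them. Handing in.

```bash
python3 -c "
from plant import robot
print(robot.finish_job())"
```

```text
the job is handed in; nothing more can be done
None
```

The job is done and handed in at about 35 s of the 122 s: packing block midway between gear and flange with the V-block centred on top (groove front to back), and shaft and grey bolt upright in front of gear and flange with gaps of about 30 mm; the hand-in gave no verdict.

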